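# Tap the jammed dosing slide out of the bean feeder

### The job

The bean feeder's metal dosing slide is jammed between the two sprung jaws of its guide. Take the wooden mallet and drive the slide forwards, away from the small motor behind it, with light taps on its rear edge a few millimetres at a time, changing from one side of the motor to the other so that the slide never goes noticeably askew in the jaws, until it is clear of them; do not touch it with the hand before that. Then stand the mallet upright on its cork mat again and gently lay the slide flat in the white tray, leaving everything else where it is.

Things in the scene. Friction and masses are not known exactly. Their poses are not given: they have to be found in the camera images.
- guide: feeder guide, fixed to the bench: grey base plate 6 mm thick, from x = -50 to +85 mm and y = -95 to +95 mm. Origin on the bench; x runs forwards, the way the slide comes out, y to the left. At each side a dark rail (x -50 to -8 mm, |y| 84 to 95 mm, 38 mm tall) carries a sprung jaw
- guide_jaws (a point): point on the guide's base plate midway between the two jaws, at the jaws' front ends (guide x = -12 mm). Each steel jaw (x -46 to -12 mm, top 30 mm above the bench) presses inwards on the slide's side, |y| = 70 mm, with about 6 N, and springs in by at most 4 mm once the slide has left it
- guide_motor (a point): middle of the top of the black drive motor, fixed, 30 mm above the bench. The motor (guide x -112 to -48 mm, |y| up to 14 mm) stands right behind the middle of the slide's rear edge, so only the stretches left and right of it can be struck; a mallet changing sides is lifted over it
- guide_sensor (a point): middle of the top of the black sensor block on the motor's front end, fixed, 66 mm above the bench. It hangs over the middle of the slide's rear (guide x -54 to -26 mm, |y| up to 12 mm, from 30 to 66 mm above the bench); a mallet changing sides passes behind it
- slide: aluminium dosing slide, about 0.45 kg, on the guide's plate: 80 mm long (x), 140 wide (y), 20 thick. Origin at the centre of its underside, x forwards; rear edge at x = -40 mm. Starts within 3 mm of the guide's origin, up to 0.04 rad askew; clear of the jaws when over 28 mm forward of it. Moves only while pushed: 5 to 18 N on one side moves that side, turning it about the other jaw
- slide_rib (a point): centre of the top of the slide's grip rib, upright on the middle of the slide, 40 mm long (x), 14 mm wide (y), from 20 to 54 mm above the slide's underside
- mallet: wooden mallet standing on its head, handle up, about 0.22 kg: square-edged head 84 mm long (x, the striking direction, faces at x = -42 and +42 mm), 38 mm wide (y), 40 mm tall; square handle 22 x 22 mm on the middle of the head, sides along x and y, up to 145 mm above the underside. Origin at the centre of the head's underside
- mat: cork mat, 170 (x) x 150 (y) x 4 mm, fixed; the mallet stands on it; origin at the centre of its underside
- tray: shallow white plastic tray, fixed, 190 x 190 x 25 mm outside, walls and floor 4 mm; origin at the centre of its underside
- jar: small clear jar with lid, 28 mm diameter, 45 mm tall, standing on the cork mat beside the mallet
- screwdriver: screwdriver lying on the bench
- tape: roll of brown tape, 80 mm across, 24 mm high
- mug: white mug, about 80 mm across, 90 mm tall
- mouse: black computer mouse, 100 x 60 x 31 mm
- wrench: steel wrench lying on the bench
- funnel: white printed funnel standing mouth down, 90 mm across, 100 mm tall
Mind the look-alikes: they are no part of the job. Leave any pink look-alike of the mallet alone. Leave any pink look-alike of the slide alone.

How it is judged:
By the outcome, as a careful person would: the job done as asked, in the order asked, and still so for the second after the job is handed in, with the robot touching nothing.
It also fails if it takes over 72 s, if anything falls off the work surface, if the arm or the gripper's body presses on something with over 40 N, if the wrist force passes 120 N, or if a joint passes its speed limit or range.

### The arm

A 6-joint arm with a two-finger parallel gripper is mounted at the origin on the work surface. World frame = base frame: x ahead of the robot, y to its left, z up, the work surface at z = 0. Lengths are in m, angles in rad, forces in N, time in s.
With the tool pointing down it reaches from about 0.4 to 0.825 m from the base axis. Payload 7 kg.
Tool frame: the origin (TCP) lies on the centre line of the jaws, within the pads' length; the fingertips stand 22 mm ahead of it and the grasp point (between the pads) lies 3 mm ahead of it (arm.tcp_to_tips is the distance from the TCP to the fingertips, in m); z points along the fingers, y is the line along which they close (so a half turn about z gives the same grasp; the last joint's range is limited). The gripper opens to 88 mm and grips with 3 to 60 N. Pads are 19 mm wide; open, the fingers measure 130 mm over their backs; the gripper's body (78 mm by 193 mm) begins 47 mm behind the grasp point.
Start: joints at [-0.939, 0.359, 0.012, 0, -1.224, -0.288], TCP at [0.227, -0.635, 0.216] pointing down, gripper open.
Joint ranges: [-3.07, 3.07], [-1.43, 2.12], [-1.02, 1.25], [-3.03, 1.67], [-3.05, -0], [-3.03, 3.03]. Speed limits (rad/s): [2.39, 2.39, 3.01, 3.14, 3.14, 3.14].

### API

Orientations are given as [roll, pitch, yaw] about the fixed x, y, z axes, in that order (R = Rz(yaw) Ry(pitch) Rx(roll)).
In Python, from station import arm gives the robot as it stands.
- The arm moves only by the tool jog_arm, never from a script. Its argument "targets" is a list of rows, each an object of numbers: "dx", "dy", "dz": the shift along the tool's x, y, z in mm; "rx", "ry", "rz": the turn, a rotation vector about the tool's x, y, z in rad; "gripper": the closure, from 0 (fully open) to 1 (shut). In form: [{"dx": .., "dy": .., "dz": .., "rx": .., "ry": .., "rz": .., "gripper": ..}, ...]. A call has exactly 8 rows; each row is the pose to reach, as a shift and turn from the pose commanded when the call began, along the tool's axes at that moment; what a row does not reach only later rows make up. A row lasts 1/12 s, in which the tool goes at most 41.7 mm and 7.16 degrees, less where a joint would pass 70% of its speed; a pose out of reach is approached as far as the arm can. A call with a gripper value outside its range is refused whole. The fingers move at their own pace and stop on an object; "force" is the grip in N (left out, the last holds). Time passes only in rows, so rows that repeat a pose let the fingers close, or fill a call up. It gives the time, the measured TCP pose, the force, the opening and the grip force at its end, in the units of the state.
- arm.get_state(): the state, without advancing time (a new reading comes with each control period).
- arm.grab_frame(name): name is "side" or "top" or "wrist"; returns a dict with "frame" (400x640x3 uint8, red, green, blue), "z_map" (400x640 float32, m along the optical axis (not along the pixel's ray), 0 where there is no reading), "fx", "fy", "cx", "cy" (pixels), "view" (4x4, takes a point from world to camera coordinates). Camera axes: x right, y down, z forward; pixel columns grow to the right and rows downward; lengths in m; the calibration is good to about 2 mm. A picture is of the moment at which its call begins.
- arm.job_done(): hands the job in; it is judged then, once.
The state is a dict: "t": time; "q": joint angles; "qd": joint speeds; "joint_efforts": joint torques, N m; "eef_pos": TCP position; "ee_rot": TCP orientation; "force": force on the tool from outside, world axes, zero at the start; "moment": the same for the moment, N m; "width": finger opening in m; "gripper_force": force on a finger pad.
Only numpy, scipy, OpenCV 4.12 (cv2) and the standard library are available. Lean on these libraries where they do the work, as an engineer would, in place of code of your own. Each camera call takes 0.05 s, during which the arm holds its last target. There are 200 camera calls.

## Working session

There is one attempt and no reset: what is moved stays moved. The work goes in short steps, Python scripts to look and compute and a tool call to move; the robot and the scene stay as the last step left them, time stands still between calls to the robot, and variables do not carry over. Pictures are saved under pics/ and viewed, at most 10 in all, crops included, and the job is handed in when it is done.

Besides the shell and the picture viewer there is one more tool, called after ">>>" as name(argument=value, ...) on one line, values as JSON. jog_arm: Moves the arm, as the interface text tells. Its arguments: {"type":"object","properties":{"targets":{"type":"array","items":{"type":"object","properties":{"dx":{"type":"number"},"dy":{"type":"number"},"dz":{"type":"number"},"rx":{"type":"number"},"ry":{"type":"number"},"rz":{"type":"number"},"gripper":{"type":"number"}}}},"force":{"type":"number"}},"required":["targets"]}

```bash
ls; mkdir -p pics
cat > h.py <<'E'
from station import arm
import numpy as np, cv2
def grab(n):
    f=arm.grab_frame(n); return f
def save(f,name,box=None,s=1):
    im=f["frame"][:,:,::-1]
    if box: im=im[box[1]:box[3],box[0]:box[2]]
    cv2.imwrite("pics/"+name,cv2.resize(im,None,fx=s,fy=s,interpolation=cv2.INTER_CUBIC))
def p3(f,u,v):
    r=2; z=f["z_map"][int(v)-r:int(v)+r+1,int(u)-r:int(u)+r+1]; z=np.median(z[z>0])
    c=np.array([(u-f["cx"])/f["fx"]*z,(v-f["cy"])/f["fy"]*z,z,1]); return (np.linalg.inv(f["view"])@c)[:3]
def onz(f,u,v,h):
    T=np.linalg.inv(f["view"]); d=T[:3,:3]@np.array([(u-f["cx"])/f["fx"],(v-f["cy"])/f["fy"],1]); o=T[:3,3]
    return o+d*(h-o[2])/d[2]
def cloud(f):
    v,u=np.mgrid[0:400,0:640]; z=f["z_map"]
    c=np.stack([(u-f["cx"])/f["fx"]*z,(v-f["cy"])/f["fy"]*z,z,np.ones_like(z)],-1)
    return (c@np.linalg.inv(f["view"]).T)[...,:3]
E
python3 - <<'E'
from h import *
import pickle
a=grab("top");b=grab("side");pickle.dump((a,b),open("ab.pkl","wb"))
im=np.vstack([a["frame"],b["frame"]])[:,:,::-1]
cv2.imwrite("pics/t.png",cv2.resize(a["frame"][:,:,::-1],(800,500)));cv2.imwrite("pics/s.png",b["frame"][:,:,::-1])
print(arm.get_state()); 
for f in(a,b): print(f["fx"],f["cx"],f["cy"],np.linalg.inv(f["view"])[:3].round(3))
E
```

```text
pics
{'t': 0.1, 'q': array([-9.38891463e-01,  3.59326038e-01,  1.11564123e-02, -3.08407711e-04,
       -1.22409094e+00, -2.88108255e-01]), 'qd': array([ 0.00070234, -0.00167404,  0.00252041,  0.00150384, -0.00154338,
        0.00165968]), 'joint_efforts': array([-2.85123708e-03, -5.84160697e+01,  2.93749827e+01,  7.01538920e+00,
        1.02008818e-02, -7.15970668e-05]), 'eef_pos': array([ 0.22734662, -0.63508538,  0.21491202]), 'ee_rot': array([ 3.14010638e+00, -1.38097176e-04, -2.79790095e+00]), 'force': array([-0.55378578,  0.25620192,  0.64230391]), 'moment': array([ 0.02513944, -0.01785178,  0.0214053 ]), 'gripper_force': 0.0, 'width': 0.08755803706862575}
363.0391285317063 320.25651416361575 200.52864750144906 [[ 0.013 -0.994  0.109  0.371]
 [-1.    -0.012  0.004 -0.01 ]
 [-0.003 -0.109 -0.994  1.079]]
475.32324878134676 326.0592212770345 199.7876795827348 [[-0.939  0.205 -0.277  0.839]
 [ 0.344  0.598 -0.724  0.935]
 [ 0.017 -0.775 -0.632  0.891]]
```

View pics/t.png

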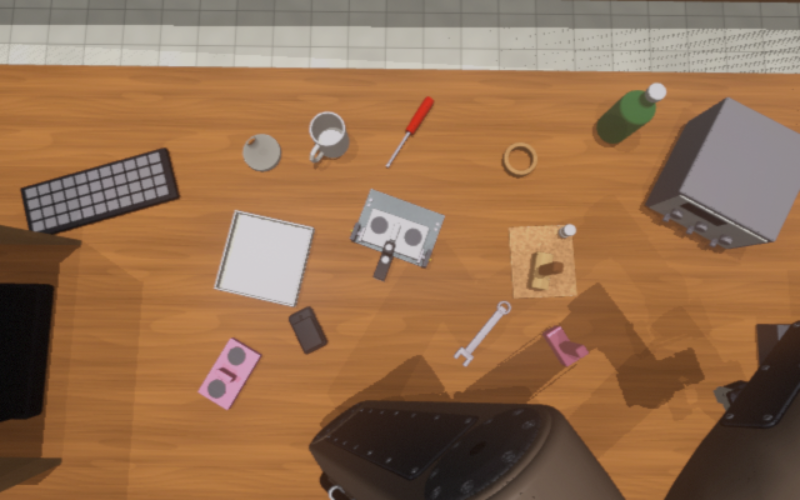

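View pics/s.png

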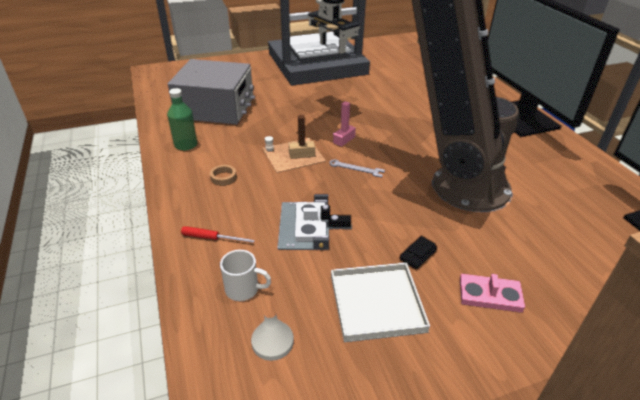

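The top view (at 1.25x) shows the guide near (398,228) with its motor towards the robot, the mallet on its mat near (545,268), and the jar at (568,231). The tray is at (265,258). The pink look-alikes are at (568,345) and (230,373).

Run:
```python
from h import *
import pickle
a,b=pickle.load(open("ab.pkl","rb"))
c=[a["frame"][y:y+100,x:x+100][:,:,::-1] for x,y in((270,135),(395,160))]
cc=a["frame"][155:255,165:265][:,:,::-1]
d=[b["frame"][y:y+100,x:x+100][:,:,::-1] for x,y in((265,165),(250,90))]
ee=b["frame"][250:350,325:425][:,:,::-1]
im=np.vstack([np.hstack(c+[cc]),np.hstack(d+[ee])])
cv2.imwrite("pics/c.png",cv2.resize(im,(800,533),interpolation=cv2.INTER_CUBIC))
for n,f in(("top",a),("side",b)):
    P=cloud(f)
    for nm,(x0,x1,y0,y1) in dict(mal=(0.3,.45,-.5,-.3),guide=(.33,.55,-.15,.1),tray=(.25,.5,.1,.4)).items():
        m=(P[...,0]>x0)&(P[...,0]<x1)&(P[...,1]>y0)&(P[...,1]<y1)&(P[...,2]<.3)
        q=P[m]
        for lo,hi in((.003,.008),(.015,.028),(.028,.034),(.035,.05),(.052,.062),(.062,.07),(.13,.16)):
            s=q[(q[:,2]>lo)&(q[:,2]<hi)]
            if len(s)>3: print(n,nm,lo,hi,len(s),s.mean(0).round(3),s.min(0).round(3),s.max(0).round(3))
```

```text
top mal 0.003 0.008 911 [ 0.386 -0.393  0.005] [ 0.3   -0.5    0.003] [ 0.449 -0.3    0.008]
top mal 0.015 0.028 33 [ 0.381 -0.325  0.022] [ 0.302 -0.364  0.015] [ 0.448 -0.305  0.027]
top mal 0.028 0.034 17 [ 0.396 -0.32   0.031] [ 0.303 -0.365  0.028] [ 0.447 -0.305  0.034]
top mal 0.035 0.05 247 [ 0.392 -0.332  0.044] [ 0.3   -0.379  0.035] [ 0.45  -0.305  0.049]
top mal 0.052 0.062 8 [ 0.439 -0.322  0.056] [ 0.432 -0.334  0.052] [ 0.448 -0.318  0.061]
top mal 0.062 0.07 7 [ 0.439 -0.319  0.066] [ 0.434 -0.323  0.063] [ 0.445 -0.317  0.069]
top mal 0.13 0.16 74 [ 0.441 -0.327  0.147] [ 0.432 -0.339  0.131] [ 0.45  -0.318  0.153]
top guide 0.003 0.008 1196 [ 0.426 -0.029  0.005] [ 0.33  -0.15   0.003] [0.549 0.1   0.008]
top guide 0.015 0.028 583 [0.514 0.004 0.026] [ 0.423 -0.075  0.015] [0.55  0.099 0.028]
top guide 0.028 0.034 585 [0.499 0.011 0.03 ] [ 0.42  -0.068  0.028] [0.55  0.098 0.034]
top guide 0.035 0.05 99 [ 0.486 -0.012  0.039] [ 0.443 -0.077  0.035] [0.549 0.1   0.05 ]
top guide 0.052 0.062 56 [0.522 0.009 0.06 ] [ 0.475 -0.004  0.053] [0.547 0.029 0.062]
top guide 0
[... 1239 characters left out ...]
 0.028]
side guide 0.028 0.034 528 [0.5   0.014 0.03 ] [ 0.42  -0.08   0.028] [0.55  0.1   0.034]
side guide 0.035 0.05 172 [0.501 0.006 0.041] [ 0.429 -0.078  0.035] [0.55 0.1  0.05]
side guide 0.052 0.062 80 [0.517 0.019 0.057] [ 0.482 -0.001  0.052] [0.548 0.039 0.062]
side guide 0.062 0.07 73 [0.504 0.021 0.066] [0.476 0.002 0.062] [0.545 0.038 0.07 ]
side tray 0.003 0.008 3977 [0.409 0.283 0.005] [0.25  0.1   0.003] [0.5   0.4   0.008]
side tray 0.015 0.028 909 [0.343 0.28  0.022] [0.25  0.194 0.015] [0.5   0.4   0.028]
side tray 0.028 0.034 324 [0.306 0.211 0.032] [0.255 0.171 0.028] [0.494 0.358 0.034]
side tray 0.035 0.05 36 [0.296 0.205 0.036] [0.271 0.179 0.035] [0.325 0.231 0.039]
```

View pics/c.png

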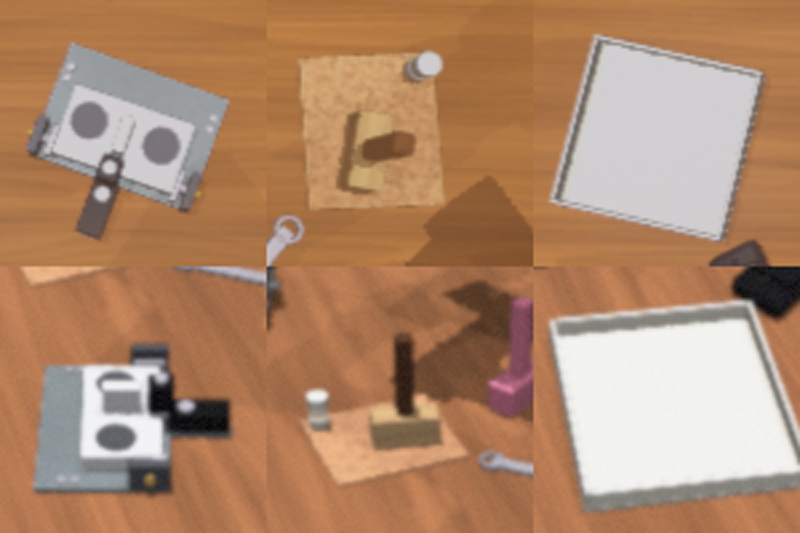

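Run:
```python
from h import *
import pickle
a,b=pickle.load(open("ab.pkl","rb"))
k=800/300
def T(x,y,h):
    t=int(x//(800/3)); ox,oy=[(270,135),(395,160),(165,155)][t]
    return onz(a,ox+x/k-100*t,oy+y/k,h)[:2].round(4)
def S(x,y,h):
    t=int(x//(800/3)); ox,oy=[(265,165),(250,90),(325,250)][t]
    return onz(b,ox+x/k-100*t,oy+(y-266.7)/k,h)[:2].round(4)
print("handle top",T(403,145,.149),S(403,338,.149))
for p in((360,112),(391,117),(376,190),(345,187)): print("head",T(*p,.044))
for p in((300,58),(433,53),(443,205),(310,208)): print("mat",T(*p,.004))
for p in((72,43),(228,100)): print("guide front",T(*p,.006))
for p in((78,85),(195,125),(172,196),(55,152)): print("slide",T(*p,.026))
print("sensor",T(112,160,.066),S(162,375,.066)," motorend",T(90,235,.03)," rib",T(123,133,.06),S(122,385,.06))
for p in((596,36),(762,72),(720,240),(552,202)): print("tray",T(*p,.025))
```

```text
handle top [ 0.441  -0.3287] [ 0.4459 -0.3273]
head [ 0.4839 -0.3195]
head [ 0.4789 -0.3526]
head [ 0.4006 -0.3349]
head [ 0.4033 -0.302 ]
mat [ 0.5483 -0.2655]
mat [ 0.5558 -0.4147]
mat [ 0.3862 -0.4209]
mat [ 0.381  -0.2743]
guide front [0.6374 0.0669]
guide front [ 0.5741 -0.1097]
slide [0.5851 0.0579]
slide [ 0.542  -0.0716]
slide [ 0.4633 -0.047 ]
slide [0.5102 0.0817]
sensor [0.4971 0.018 ] [0.4867 0.0131]  motorend [0.4195 0.0415]  rib [0.5269 0.0069] [0.5278 0.0081]
tray [0.5765 0.3847]
tray [0.5385 0.1996]
tray [0.3543 0.2388]
tray [0.3929 0.423 ]
```

```bash
cat >> h.py <<'E'
from scipy.spatial.transform import Rotation as Ro
def go(p,yaw,s=None):
    s=s or arm.get_state(); R0=Ro.from_euler("xyz",s["ee_rot"]); R1=Ro.from_euler("xyz",[np.pi,0,yaw])
    print("d mm",(R0.inv().apply(np.array(p)-s["eef_pos"])*1000).round(1),"rot",(R0.inv()*R1).as_rotvec().round(3))
E
python3 - <<'E'
from h import *
go((.443,-.328,.26),-1.77)
E
```

```text
d mm [-306.5  216.5  -44.8] rot [ 1.000e-03  1.000e-03 -1.028e+00]
```

>>> jog_arm(targets=[{"dx": -306,"dy": 216,"dz": -45,"rz": -1.028,"gripper": 0},{"dx": -306,"dy": 216,"dz": -45,"rz": -1.028,"gripper": 0},{"dx": -306,"dy": 216,"dz": -45,"rz": -1.028,"gripper": 0},{"dx": -306,"dy": 216,"dz": -45,"rz": -1.028,"gripper": 0},{"dx": -306,"dy": 216,"dz": -45,"rz": -1.028,"gripper": 0},{"dx": -306,"dy": 216,"dz": -45,"rz": -1.028,"gripper": 0},{"dx": -306,"dy": 216,"dz": -45,"rz": -1.028,"gripper": 0},{"dx": -306,"dy": 216,"dz": -45,"rz": -1.028,"gripper": 0}])

```text
invalid input at $.targets[0]: expected keys dx, dy, dz, rx, ry, rz, gripper
```

Run:
```python
from h import *
import pickle
s=arm.get_state();print(s["t"],s["q"],s["eef_pos"],s["ee_rot"])
go((.443,-.328,.26),-1.77)
f=grab("wrist");pickle.dump(f,open("w1.pkl","wb"));save(f,"w1.png")
print(f["fx"],np.linalg.inv(f["view"]).round(3))
```

```text
0.1 [-9.38891463e-01  3.59326038e-01  1.11564123e-02 -3.08407711e-04
 -1.22409094e+00 -2.88108255e-01] [ 0.22734662 -0.63508538  0.21491202] [ 3.14010638e+00 -1.38097176e-04 -2.79790095e+00]
d mm [-306.5  216.5  -44.8] rot [ 1.000e-03  1.000e-03 -1.028e+00]
286.590092696214 [[-0.338  0.903  0.266  0.155]
 [ 0.941  0.324  0.097 -0.661]
 [ 0.001  0.283 -0.959  0.384]
 [ 0.     0.     0.     1.   ]]
```

View pics/w1.png

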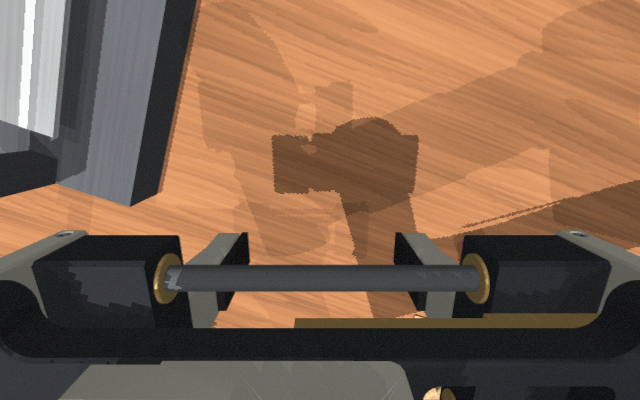

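The wrist camera sees the gripper fingers along the bottom (rows 235–330), and the grasp line is near (320,280). The move was refused because every key is required, so I'll send it again.

>>> jog_arm(targets=[{"dx": -306,"dy": 216,"dz": -45,"rx": 0,"ry": 0,"rz": -1.028,"gripper": 0},{"dx": -306,"dy": 216,"dz": -45,"rx": 0,"ry": 0,"rz": -1.028,"gripper": 0},{"dx": -306,"dy": 216,"dz": -45,"rx": 0,"ry": 0,"rz": -1.028,"gripper": 0},{"dx": -306,"dy": 216,"dz": -45,"rx": 0,"ry": 0,"rz": -1.028,"gripper": 0},{"dx": -306,"dy": 216,"dz": -45,"rx": 0,"ry": 0,"rz": -1.028,"gripper": 0},{"dx": -306,"dy": 216,"dz": -45,"rx": 0,"ry": 0,"rz": -1.028,"gripper": 0},{"dx": -306,"dy": 216,"dz": -45,"rx": 0,"ry": 0,"rz": -1.028,"gripper": 0},{"dx": -306,"dy": 216,"dz": -45,"rx": 0,"ry": 0,"rz": -1.028,"gripper": 0}])

```text
t: 0.82
eef_pos: [0.4183, -0.3628, 0.2558]
ee_rot: [-3.142, 0.0, -1.792]
force: [0.6, -0.7, -0.7]
width: 0.0873
gripper_force: 0.0
```

Run:
```python
from h import *
import pickle
s=arm.get_state();print(s["t"],s["q"],s["eef_pos"],s["ee_rot"])
go((.443,-.328,.26),-1.77)
f=grab("wrist");pickle.dump(f,open("w1.pkl","wb"));save(f,"w2.png")
P=cloud(f);m=(P[...,2]>.135)&(P[...,2]<.16)&(np.abs(P[...,0]-.443)<.04)&(np.abs(P[...,1]+.328)<.04);print(m.sum(),P[m].mean(0) if m.any() else 0)
```

```text
0.8167 [-3.60720436e-01  1.34867815e-01 -1.95344947e-01 -9.42737171e-05
 -1.24056213e+00  1.39844445e-01] [ 0.41833308 -0.36276164  0.25575918] [-3.14155900e+00  8.53217617e-05 -1.79170289e+00]
d mm [-39.3 -16.5  -4.2] rot [-0.     0.    -0.022]
460 [ 0.44277507 -0.3324049   0.14743254]
```

View pics/w2.png

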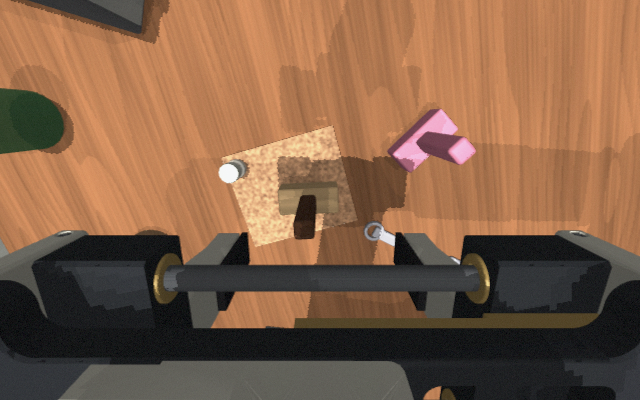

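The wrist view shows the mallet handle's top at about (304,230) and its head at (308,197), with the jar at (230,172) and the pink mallet off to the right. Next I'll fit the head and handle from depth.

Run:
```python
from h import *
import pickle
f=pickle.load(open("w1.pkl","rb"));P=cloud(f)
g=(np.abs(P[...,0]-.443)<.06)&(np.abs(P[...,1]+.328)<.045)
for lo,hi in((.145,.155),(.039,.048)):
    q=P[g&(P[...,2]>lo)&(P[...,2]<hi)]
    print(len(q),np.median(q[:,2]).round(4),cv2.minAreaRect((q[:,:2]*1000).astype(np.float32)))
for u,v in((295,222),(314,222),(314,238),(295,238)): print(onz(f,u,v,.149)[:2].round(4),end=' ')
print()
for u,v in((279,182),(337,182)): print(onz(f,u,v,.044)[:2].round(4))
```

```text
388 0.1489 ((443.46844482421875, -330.4697265625), (20.754322052001953, 21.89627456665039), 81.38282012939453)
1237 0.0441 ((443.5682373046875, -330.272216796875), (37.67719268798828, 83.82040405273438), 80.0704574584961)
[ 0.4503 -0.3406] [ 0.4312 -0.3364] [ 0.4352 -0.319 ] [ 0.4546 -0.3233] 
[ 0.4762 -0.3649]
[ 0.3991 -0.3477]
```

Run:
```python
from h import *
go((.4435,-.330,.112),-1.745)
```

```text
d mm [-32.4 -14.3 145. ] rot [-0.003  0.001 -0.034]
```

>>> jog_arm(targets=[{"dx": -32,"dy": -14,"dz": 0,"rx": 0,"ry": 0,"rz": -0.034,"gripper": 0},{"dx": -32,"dy": -14,"dz": 20,"rx": 0,"ry": 0,"rz": -0.034,"gripper": 0},{"dx": -32,"dy": -14,"dz": 50,"rx": 0,"ry": 0,"rz": -0.034,"gripper": 0},{"dx": -32,"dy": -14,"dz": 80,"rx": 0,"ry": 0,"rz": -0.034,"gripper": 0},{"dx": -32,"dy": -14,"dz": 110,"rx": 0,"ry": 0,"rz": -0.034,"gripper": 0},{"dx": -32,"dy": -14,"dz": 135,"rx": 0,"ry": 0,"rz": -0.034,"gripper": 0},{"dx": -32,"dy": -14,"dz": 145,"rx": 0,"ry": 0,"rz": -0.034,"gripper": 0},{"dx": -32,"dy": -14,"dz": 145,"rx": 0,"ry": 0,"rz": -0.034,"gripper": 0}])

```text
t: 1.53
eef_pos: [0.4369, -0.336, 0.108]
ee_rot: [3.137, 0.001, -1.764]
force: [-0.8, -0.9, 0.1]
width: 0.0878
gripper_force: 0.0
```

Run:
```python
from h import *
go((.4435,-.330,.112),-1.745)
```

```text
d mm [-7.1 -5.3 -4. ] rot [ 0.005  0.001 -0.019]
```

>>> jog_arm(targets=[{"dx": -7,"dy": -5,"dz": -4,"rx": 0.005,"ry": 0,"rz": -0.019,"gripper": 0},{"dx": -7,"dy": -5,"dz": -4,"rx": 0.005,"ry": 0,"rz": -0.019,"gripper": 0},{"dx": -7,"dy": -5,"dz": -4,"rx": 0.005,"ry": 0,"rz": -0.019,"gripper": 0.75},{"dx": -7,"dy": -5,"dz": -4,"rx": 0.005,"ry": 0,"rz": -0.019,"gripper": 1},{"dx": -7,"dy": -5,"dz": -4,"rx": 0.005,"ry": 0,"rz": -0.019,"gripper": 1},{"dx": -7,"dy": -5,"dz": -4,"rx": 0.005,"ry": 0,"rz": -0.019,"gripper": 1},{"dx": -7,"dy": -5,"dz": -4,"rx": 0.005,"ry": 0,"rz": -0.019,"gripper": 1},{"dx": -7,"dy": -5,"dz": -4,"rx": 0.005,"ry": 0,"rz": -0.019,"gripper": 1}], force=50)

```text
t: 2.2
eef_pos: [0.4448, -0.3308, 0.1147]
ee_rot: [-3.136, -0.0, -1.745]
force: [0.8, 0.1, -0.5]
width: 0.0533
gripper_force: 0.0
```

Run:
```python
from h import *
s=arm.get_state();print(s)
```

```text
{'t': 2.2, 'q': array([-2.86505980e-01,  2.47770241e-01, -3.96489969e-01, -6.17864806e-04,
       -9.21432263e-01,  1.12765089e-01]), 'qd': array([-4.95810334e-05,  4.90463124e-03,  7.32220331e-04, -6.14204258e-04,
       -2.80698727e-04, -7.35747239e-05]), 'joint_efforts': array([ 1.84790127e-02, -4.53240466e+01,  2.50246972e+01,  5.94865367e+00,
        6.07814966e-02,  1.40574448e-04]), 'eef_pos': array([ 0.44476968, -0.33078533,  0.11465604]), 'ee_rot': array([-3.13646572e+00, -8.34320815e-05, -1.74490979e+00]), 'force': array([ 0.7866773 ,  0.06602146, -0.47250408]), 'moment': array([-0.01728247,  0.05157377,  0.02142931]), 'gripper_force': 0.0, 'width': 0.053264598010375294}
```

>>> jog_arm(targets=[{"dx": 0,"dy": 1,"dz": 2,"rx": -0.005,"ry": 0,"rz": 0,"gripper": 1},{"dx": 0,"dy": 1,"dz": 2,"rx": -0.005,"ry": 0,"rz": 0,"gripper": 1},{"dx": 0,"dy": 1,"dz": 2,"rx": -0.005,"ry": 0,"rz": 0,"gripper": 1},{"dx": 0,"dy": 1,"dz": 2,"rx": -0.005,"ry": 0,"rz": 0,"gripper": 1},{"dx": 0,"dy": 1,"dz": 2,"rx": -0.005,"ry": 0,"rz": 0,"gripper": 1},{"dx": 0,"dy": 1,"dz": 2,"rx": -0.005,"ry": 0,"rz": 0,"gripper": 1},{"dx": 0,"dy": 1,"dz": 2,"rx": -0.005,"ry": 0,"rz": 0,"gripper": 1},{"dx": 0,"dy": 1,"dz": 2,"rx": -0.005,"ry": 0,"rz": 0,"gripper": 1}], force=50)

```text
t: 2.87
eef_pos: [0.4437, -0.3305, 0.1124]
ee_rot: [3.141, 0.0, -1.745]
force: [-0.1, -0.8, -1.8]
width: 0.0217
gripper_force: 50.0
```

Run:
```python
from h import *
s=arm.get_state();print(s["eef_pos"],s["ee_rot"],s["width"],s["gripper_force"],s["force"])
# next: guide frame
gy=-.344;c,n=np.cos(gy),np.sin(gy);o=np.array([.5255,.006])
for X,Y in((-110,42),(-110,-42)):
    p=o+np.array([c*X-n*Y,n*X+c*Y])/1000;print(X,Y,p)
    go((*p,.22),-1.745-.173,s)
```

```text
[ 0.44373762 -0.33050378  0.11236463] [ 3.14139482e+00  6.91402716e-05 -1.74490802e+00] 0.02168627006208124 49.98815417289734 [-0.1018234  -0.76158164 -1.79267134]
-110 42 [0.43610928 0.08263745]
d mm [-405.6   79.1 -107.6] rot [0.    0.    0.173]
-110 -42 [0.40777982 0.00355874]
d mm [-322.8   93.3 -107.6] rot [0.    0.    0.173]
```

>>> jog_arm(targets=[{"dx": 0,"dy": 0,"dz": -20,"rx": 0,"ry": 0,"rz": 0,"gripper": 1},{"dx": 0,"dy": 0,"dz": -50,"rx": 0,"ry": 0,"rz": 0,"gripper": 1},{"dx": 0,"dy": 0,"dz": -90,"rx": 0,"ry": 0,"rz": 0,"gripper": 1},{"dx": -20,"dy": 5,"dz": -108,"rx": 0,"ry": 0,"rz": 0,"gripper": 1},{"dx": -50,"dy": 10,"dz": -108,"rx": 0,"ry": 0,"rz": 0.05,"gripper": 1},{"dx": -85,"dy": 17,"dz": -108,"rx": 0,"ry": 0,"rz": 0.1,"gripper": 1},{"dx": -120,"dy": 24,"dz": -108,"rx": 0,"ry": 0,"rz": 0.15,"gripper": 1},{"dx": -155,"dy": 31,"dz": -108,"rx": 0,"ry": 0,"rz": 0.173,"gripper": 1}])

```text
t: 3.53
eef_pos: [0.4394, -0.1712, 0.2204]
ee_rot: [3.141, 0.0, -1.922]
force: [-0.1, 0.6, -3.4]
width: 0.0219
gripper_force: 50.0
```

Run:
```python
from h import *
s=arm.get_state();print(s["width"],s["force"])
go((.436,.0826,.22),-1.918,s)
```

```text
0.021888846626238738 [-0.11494534  0.56544179 -3.39152502]
d mm [-237.2   90.4    0.4] rot [ 0.     0.    -0.004]
```

>>> jog_arm(targets=[{"dx": -35,"dy": 14,"dz": 0,"rx": 0,"ry": 0,"rz": 0,"gripper": 1},{"dx": -70,"dy": 28,"dz": 0,"rx": 0,"ry": 0,"rz": 0,"gripper": 1},{"dx": -105,"dy": 42,"dz": 0,"rx": 0,"ry": 0,"rz": 0,"gripper": 1},{"dx": -140,"dy": 55,"dz": 0,"rx": 0,"ry": 0,"rz": 0,"gripper": 1},{"dx": -175,"dy": 68,"dz": 0,"rx": 0,"ry": 0,"rz": 0,"gripper": 1},{"dx": -208,"dy": 80,"dz": 0,"rx": 0,"ry": 0,"rz": 0,"gripper": 1},{"dx": -229,"dy": 88,"dz": 0,"rx": 0,"ry": 0,"rz": 0,"gripper": 1},{"dx": -237,"dy": 91,"dz": 0,"rx": 0,"ry": 0,"rz": 0,"gripper": 1}])

```text
t: 4.2
eef_pos: [0.4349, 0.0841, 0.2205]
ee_rot: [3.142, 0.001, -1.915]
force: [0.6, -0.9, -2.5]
width: 0.0217
gripper_force: 50.0
```

Run:
```python
from h import *
import pickle
s=arm.get_state();print(s["eef_pos"],s["ee_rot"])
f=grab("wrist");pickle.dump(f,open("w3.pkl","wb"));save(f,"w3.png",None,1.25)
```

```text
[0.43488491 0.08406369 0.22047836] [ 3.14154780e+00  6.52025508e-04 -1.91524081e+00]
```

View pics/w3.png

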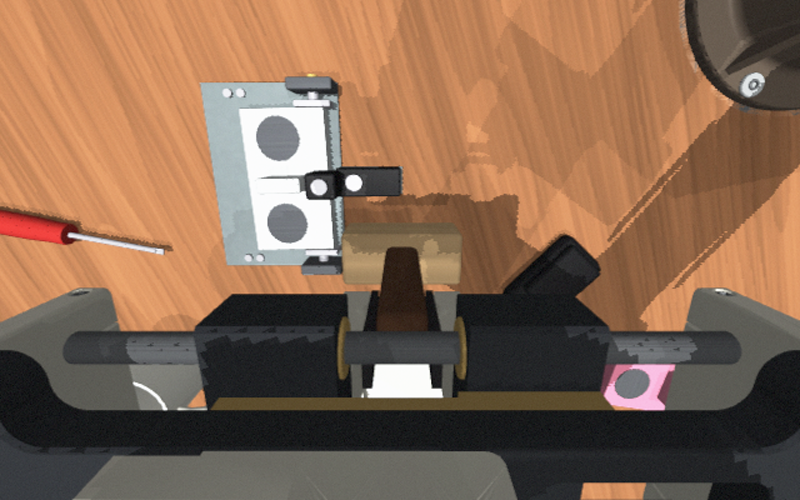

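The view (1.25x) shows the guide plate's corners at (202,83) and (226,265). The slide's rear edge runs from (323,107) to (330,248), the sensor is at (319,186) and the motor at (370,181). The mallet head sits at (403,253), in line with the left side. I'll fit these with depth.

```bash
cat >> h.py <<'E'
def rect(q): return cv2.minAreaRect((q[:,:2]*1000).astype(np.float32))
def line(q,d):  # upper/lower envelope fit helper unused
    pass
E
python3 - <<'E'
from h import *
import pickle
f=pickle.load(open("w3.pkl","rb"));P=cloud(f)
g=(P[...,0]>.38)&(P[...,0]<.68)&(P[...,1]>-.16)&(P[...,1]<.13)
br=f["frame"].astype(int).sum(2)
sl=P[g&(P[...,2]>.021)&(P[...,2]<.0285)]
print("slide",len(sl),np.median(sl[:,2]),rect(sl))
pl=P[g&(P[...,2]>.0035)&(P[...,2]<.009)&(P[...,0]>.5)]
print("plate",len(pl),np.median(pl[:,2]))
k=1/1.25
C=lambda l,h:[onz(f,u*k,v*k,h)[:2].round(4) for u,v in l]
print("plate corners",C([(202,83),(226,265),(342,265)],.006))
print("slide corners",C([(239,108),(323,107),(331,248),(258,251)],.026))
print("sensor",C([(307,171),(335,172),(336,200),(307,200)],.066))
print("motor end",C([(401,167),(401,194)],.030))
print("jaw ends",C([(293,103),(331,103),(307,252),(342,252)],.030))
hd=P[(P[...,2]>.135)&(P[...,2]<.165)&(abs(P[...,0]-.436)<.06)&(abs(P[...,1]-.08)<.04)]
print("head",len(hd),np.median(hd[:,2]),rect(hd))
se=P[g&(P[...,2]>.062)&(P[...,2]<.07)];print("sens",rect(se))
rb=P[g&(P[...,2]>.055)&(P[...,2]<.0615)];print("rib",rect(rb),np.median(rb[:,2]))
mo=P[g&(P[...,2]>.027)&(P[...,2]<.034)&(P[...,0]<.48)&(abs(P[...,1]-.03)<.04)];print("motor",rect(mo))
print("headpx",[ (onz(f,u*k,v*k,.112+.04)[:2]).round(4) for u,v in((345,226),(460,226))])
E
```

```text
slide 6534 0.02649317943739768 ((491.2891845703125, 13.286003112792969), (183.75088500976562, 152.1024627685547), 71.40430450439453)
plate 5356 0.006464491333996375
plate corners [array([ 0.5738, -0.1081]), array([0.6398, 0.0689]), array([0.5162, 0.113 ])]
slide corners [array([ 0.5427, -0.0707]), array([ 0.4673, -0.0447]), array([0.5143, 0.0862]), array([0.5885, 0.0633])]
sensor [array([0.4951, 0.0054]), array([0.472 , 0.0146]), array([0.4808, 0.0378]), array([0.5055, 0.029 ])]
motor end [array([0.4163, 0.0322]), array([0.4252, 0.057 ])]
jaw ends [array([ 0.4917, -0.0567]), array([ 0.4583, -0.0448]), array([0.5386, 0.081 ]), array([0.504 , 0.0933])]
head 3434 0.15240125866968082 ((434.4918518066406, 84.62398529052734), (38.21200180053711, 84.13919830322266), 70.23356628417969)
sens ((510.1197204589844, 14.033398628234863), (23.716039657592773, 71.68635559082031), 70.27622985839844)
rib ((510.02264404296875, 11.497328758239746), (20.67542266845703, 73.51334381103516), 68.2300796508789) 0.06016893970928722
motor ((451.37969970703125, 34.55995559692383), (27.275890350341797, 62.42634582519531), 70.27542877197266)
headpx [array([0.4626, 0.0493]), array([0.3891, 0.0756])]
```

```bash
cat >> h.py <<'E'
GY=-.344; GO=np.array([.5267,.008])
def gco(p): # world xy -> guide mm
    d=(np.asarray(p)[...,:2]-GO)*1000; c,n=np.cos(GY),np.sin(GY)
    return np.stack([c*d[...,0]+n*d[...,1],-n*d[...,0]+c*d[...,1]],-1)
def gw(X,Y):
    c,n=np.cos(GY),np.sin(GY); return GO+np.array([c*X-n*Y,n*X+c*Y])/1000
def slide(f):
    P=cloud(f); G=gco(P); z=P[...,2]
    m=(z>.021)&(z<.031)&(abs(G[...,1])<66)&(G[...,0]>-50)&(G[...,0]<95)&(f["frame"].min(2)>150)
    X,Y=G[m].T; out=[]
    for fn,nm in((np.percentile,"rear"),(np.percentile,"front")):
        B=[]
        for y in np.arange(-64,64,4):
            if abs(y+2)<20: continue
            s=X[(Y>=y)&(Y<y+4)]
            if len(s)>12: B.append((y+2,s.min() if nm=="rear" else s.max()))
        B=np.array(B); k=np.polyfit(*B.T,1); r=B[:,1]-np.polyval(k,B[:,0]); ok=abs(r)<2.5
        k=np.polyfit(*B[ok].T,1); out.append((round(k[1],1),round(-k[0],4),int(ok.sum())))
    print("slide rear/front (X at Y=0, yaw, n):",out)
def tcp():
    s=arm.get_state(); print("t",round(s["t"],2),"tcp guide",gco(s["eef_pos"]).round(1),"z",round(s["eef_pos"][2],4),"yaw",round(s["ee_rot"][2],4),"F",s["force"].round(1)); return s
E
python3 - <<'E'
from h import *
import pickle
f=pickle.load(open("w3.pkl","rb")); slide(f)
s=tcp(); slide(grab("wrist")); slide(grab("top"))
go((*gw(-110,42),.120),-1.9148,s)
E
```

```text
slide rear/front (X at Y=0, yaw, n): [(np.float64(-38.8), np.float64(0.022), 22), (np.float64(40.1), np.float64(0.0223), 22)]
t 4.25 tcp guide [-111.9   40.6] z 0.2204 yaw -1.9152 F [ 0.2  1.  -1. ]
slide rear/front (X at Y=0, yaw, n): [(np.float64(-38.9), np.float64(0.0221), 22), (np.float64(40.0), np.float64(0.0243), 22)]
slide rear/front (X at Y=0, yaw, n): [(np.float64(-37.9), np.float64(0.0029), 13), (np.float64(39.4), np.float64(0.0193), 14)]
d mm [ -1.4  -1.9 100.4] rot [ 0.  0. -0.]
```

>>> jog_arm(targets=[{"dx": -1,"dy": 0,"dz": 30,"rx": 0,"ry": 0,"rz": 0,"gripper": 1},{"dx": -1,"dy": 0,"dz": 60,"rx": 0,"ry": 0,"rz": 0,"gripper": 1},{"dx": -1,"dy": 0,"dz": 85,"rx": 0,"ry": 0,"rz": 0,"gripper": 1},{"dx": -1,"dy": 0,"dz": 97,"rx": 0,"ry": 0,"rz": 0,"gripper": 1},{"dx": -1,"dy": 0,"dz": 102,"rx": 0,"ry": 0,"rz": 0,"gripper": 1},{"dx": -1,"dy": -10,"dz": 102,"rx": 0,"ry": 0,"rz": 0,"gripper": 1},{"dx": -1,"dy": -20,"dz": 102,"rx": 0,"ry": 0,"rz": 0,"gripper": 1},{"dx": -1,"dy": -24,"dz": 102,"rx": 0,"ry": 0,"rz": 0,"gripper": 1}])

```text
t: 5.02
eef_pos: [0.4606, 0.0738, 0.1197]
ee_rot: [-3.14, 0.001, -1.918]
force: [0.9, 0.1, -2.2]
width: 0.0218
gripper_force: 50.0
```

```bash
python3 -c "
from h import *
tcp();f=grab('wrist');slide(f)
P=cloud(f);G=gco(P);z=P[...,2];m=(z>.045)&(z<.055)&(G[...,0]<-40)&(G[...,0]>-150)&(G[...,1]>15)&(G[...,1]<66)
print(m.sum(),G[m].min(0),G[m].max(0),np.median(z[m]))"
```

```text
t 5.02 tcp guide [-84.4  39.6] z 0.1197 yaw -1.9181 F [ 0.9  0.1 -2.2]
slide rear/front (X at Y=0, yaw, n): [(np.float64(-38.3), np.float64(0.0026), 22), (np.float64(40.3), np.float64(0.0259), 22)]
3178 [-126.73255722   20.98581057] [-42.91966719  59.55227648] 0.05167255479216082
```

>>> jog_arm(targets=[{"dx": -1,"dy": -1,"dz": 0,"rx": 0,"ry": 0,"rz": 0.003,"gripper": 1},{"dx": -1,"dy": -2,"dz": 0,"rx": 0,"ry": 0,"rz": 0.003,"gripper": 1},{"dx": -1,"dy": -2.7,"dz": 0,"rx": 0,"ry": 0,"rz": 0.003,"gripper": 1},{"dx": -1,"dy": -3.4,"dz": 0,"rx": 0,"ry": 0,"rz": 0.003,"gripper": 1},{"dx": -1,"dy": -4.1,"dz": 0,"rx": 0,"ry": 0,"rz": 0.003,"gripper": 1},{"dx": -1,"dy": -4.8,"dz": 0,"rx": 0,"ry": 0,"rz": 0.003,"gripper": 1},{"dx": -1,"dy": -5.5,"dz": 0,"rx": 0,"ry": 0,"rz": 0.003,"gripper": 1},{"dx": -1,"dy": -5.5,"dz": 0,"rx": 0,"ry": 0,"rz": 0.003,"gripper": 1}])

```text
t: 5.73
eef_pos: [0.4632, 0.0732, 0.1184]
ee_rot: [3.141, -0.0, -1.921]
force: [-1.9, 2.3, -0.3]
width: 0.0216
gripper_force: 50.0
```

```bash
cat >> h.py <<'E'
def head(f):
    P=cloud(f);G=gco(P);z=P[...,2]
    m=(z>.043)&(z<.058)&(G[...,0]<0)&(G[...,0]>-150)&(abs(G[...,1])>15)&(abs(G[...,1])<66)
    print("head",m.sum(),G[m].min(0).round(1),G[m].max(0).round(1),np.median(z[m]).round(4))
E
python3 -c "
from h import *
tcp();f=grab('wrist');slide(f);head(f)"
```

```text
t 5.73 tcp guide [-81.8  39.9] z 0.1184 yaw -1.9207 F [-1.9  2.3 -0.3]
slide rear/front (X at Y=0, yaw, n): [(np.float64(-37.5), np.float64(-0.0156), 22), (np.float64(40.3), np.float64(0.0209), 22)]
head 3211 [-124.7   21.3] [-40.6  59.3] 0.0504
```

>>> jog_arm(targets=[{"dx": -1,"dy": -0.7,"dz": 0,"rx": 0,"ry": 0,"rz": -0.006,"gripper": 1},{"dx": -1,"dy": -1.4,"dz": 0,"rx": 0,"ry": 0,"rz": -0.006,"gripper": 1},{"dx": -1,"dy": -2,"dz": 0,"rx": 0,"ry": 0,"rz": -0.006,"gripper": 1},{"dx": -1,"dy": -2.6,"dz": 0,"rx": 0,"ry": 0,"rz": -0.006,"gripper": 1},{"dx": -1,"dy": -3.2,"dz": 0,"rx": 0,"ry": 0,"rz": -0.006,"gripper": 1},{"dx": -1,"dy": -3.8,"dz": 0,"rx": 0,"ry": 0,"rz": -0.006,"gripper": 1},{"dx": -1,"dy": -4,"dz": 0,"rx": 0,"ry": 0,"rz": -0.006,"gripper": 1},{"dx": -1,"dy": -4,"dz": 0,"rx": 0,"ry": 0,"rz": -0.006,"gripper": 1}])

```text
t: 6.45
eef_pos: [0.4664, 0.0728, 0.118]
ee_rot: [3.139, -0.001, -1.915]
force: [-7.3, 3.4, 0.6]
width: 0.0214
gripper_force: 50.0
```

```bash
python3 -c "
from h import *
tcp();f=grab('wrist');slide(f);head(f)"
```

```text
t 6.45 tcp guide [-78.6  40.6] z 0.118 yaw -1.9152 F [-7.3  3.4  0.6]
slide rear/front (X at Y=0, yaw, n): [(np.float64(-36.1), np.float64(-0.0366), 22), (np.float64(41.6), np.float64(0.0039), 22)]
head 3170 [-122.1   21.8] [-38.   59.9] 0.05
```

>>> jog_arm(targets=[{"dx": 0,"dy": -0.8,"dz": 0,"rx": 0,"ry": 0,"rz": 0,"gripper": 1},{"dx": 0,"dy": -1.6,"dz": 0,"rx": 0,"ry": 0,"rz": 0,"gripper": 1},{"dx": 0,"dy": -2.2,"dz": 0,"rx": 0,"ry": 0,"rz": 0,"gripper": 1},{"dx": 0,"dy": -2.2,"dz": 0,"rx": 0,"ry": 0,"rz": 0,"gripper": 1},{"dx": 0,"dy": 12,"dz": 0,"rx": 0,"ry": 0,"rz": 0,"gripper": 1},{"dx": 0,"dy": 25,"dz": 0,"rx": 0,"ry": 0,"rz": 0,"gripper": 1},{"dx": 0,"dy": 25,"dz": -15,"rx": 0,"ry": 0,"rz": 0,"gripper": 1},{"dx": 0,"dy": 25,"dz": -32,"rx": 0,"ry": 0,"rz": 0,"gripper": 1}])

```text
t: 7.17
eef_pos: [0.4436, 0.081, 0.1503]
ee_rot: [3.141, -0.001, -1.914]
force: [1.2, -0.2, -0.8]
width: 0.0219
gripper_force: 50.0
```

```bash
python3 -c "
from h import *
tcp();f=grab('wrist');slide(f);s=tcp()
go((*gw(-102,-40.5),.150),-1.9148,s)"
```

```text
t 7.17 tcp guide [-102.8   40.7] z 0.1503 yaw -1.9138 F [ 1.2 -0.2 -0.8]
slide rear/front (X at Y=0, yaw, n): [(np.float64(-37.0), np.float64(-0.0094), 22), (np.float64(41.9), np.float64(-0.0054), 22)]
t 7.22 tcp guide [-100.7   42.4] z 0.1543 yaw -1.913 F [ 2.8 -1.   1.6]
d mm [82.9  1.5  4.1] rot [-0.004  0.003  0.002]
```

>>> jog_arm(targets=[{"dx": 30,"dy": 1,"dz": 0,"rx": 0,"ry": 0,"rz": 0,"gripper": 1},{"dx": 62,"dy": 1,"dz": 0,"rx": 0,"ry": 0,"rz": 0,"gripper": 1},{"dx": 82,"dy": 1,"dz": 0,"rx": 0,"ry": 0,"rz": 0,"gripper": 1},{"dx": 82,"dy": 1,"dz": 4,"rx": 0,"ry": 0,"rz": 0,"gripper": 1},{"dx": 82,"dy": 1,"dz": 20,"rx": 0,"ry": 0,"rz": 0,"gripper": 1},{"dx": 82,"dy": 1,"dz": 33,"rx": 0,"ry": 0,"rz": 0,"gripper": 1},{"dx": 82,"dy": -8,"dz": 33,"rx": 0,"ry": 0,"rz": 0,"gripper": 1},{"dx": 82,"dy": -17,"dz": 33,"rx": 0,"ry": 0,"rz": 0,"gripper": 1}])

```text
t: 7.88
eef_pos: [0.4334, -0.0019, 0.1175]
ee_rot: [-3.141, -0.0, -1.914]
force: [0.7, -0.4, -1.3]
width: 0.0214
gripper_force: 50.0
```

```bash
python3 -c "
from h import *
tcp();f=grab('wrist');slide(f);head(f);s=tcp()
go((*gw(-84,-40.5),.1185),-1.9148,s)"
```

```text
t 7.88 tcp guide [-84.5 -40.8] z 0.1175 yaw -1.9136 F [ 0.7 -0.4 -1.3]
slide rear/front (X at Y=0, yaw, n): [(np.float64(-36.4), np.float64(-0.015), 11), (np.float64(42.2), np.float64(-0.0112), 11)]
head 3167 [-127.2  -59.4] [-43.2 -21.5] 0.0495
t 7.93 tcp guide [-82.3 -39.8] z 0.1182 yaw -1.913 F [ 3.7 -1.  -1.3]
d mm [ 0.7  1.7 -0.3] rot [-0.002  0.     0.002]
```

>>> jog_arm(targets=[{"dx": 0,"dy": -2,"dz": 0,"rx": 0,"ry": 0,"rz": 0,"gripper": 1},{"dx": 0,"dy": -3.5,"dz": 0,"rx": 0,"ry": 0,"rz": 0,"gripper": 1},{"dx": 0,"dy": -4.5,"dz": 0,"rx": 0,"ry": 0,"rz": 0,"gripper": 1},{"dx": 0,"dy": -5.5,"dz": 0,"rx": 0,"ry": 0,"rz": 0,"gripper": 1},{"dx": 0,"dy": -6.5,"dz": 0,"rx": 0,"ry": 0,"rz": 0,"gripper": 1},{"dx": 0,"dy": -7.5,"dz": 0,"rx": 0,"ry": 0,"rz": 0,"gripper": 1},{"dx": 0,"dy": -8.5,"dz": 0,"rx": 0,"ry": 0,"rz": 0,"gripper": 1},{"dx": 0,"dy": -8.5,"dz": 0,"rx": 0,"ry": 0,"rz": 0,"gripper": 1}])

```text
t: 8.6
eef_pos: [0.4392, -0.0046, 0.1171]
ee_rot: [3.139, -0.001, -1.915]
force: [-5.2, 3.5, 0.6]
width: 0.0217
gripper_force: 50.0
```

>>> jog_arm(targets=[{"dx": 0,"dy": 12,"dz": 0,"rx": 0,"ry": 0,"rz": 0,"gripper": 1},{"dx": 0,"dy": 30,"dz": 0,"rx": 0,"ry": 0,"rz": 0,"gripper": 1},{"dx": 0,"dy": 30,"dz": -16,"rx": 0,"ry": 0,"rz": 0,"gripper": 1},{"dx": 0,"dy": 30,"dz": -33,"rx": 0,"ry": 0,"rz": 0,"gripper": 1},{"dx": -35,"dy": 30,"dz": -33,"rx": 0,"ry": 0,"rz": 0,"gripper": 1},{"dx": -68,"dy": 30,"dz": -33,"rx": 0,"ry": 0,"rz": 0,"gripper": 1},{"dx": -82,"dy": 30,"dz": -33,"rx": 0,"ry": 0,"rz": 0,"gripper": 1},{"dx": -82,"dy": 30,"dz": -33,"rx": 0,"ry": 0,"rz": 0,"gripper": 1}])

```text
t: 9.27
eef_pos: [0.441, 0.0853, 0.1509]
ee_rot: [-3.14, 0.001, -1.912]
force: [0.4, -1.0, -2.4]
width: 0.0215
gripper_force: 50.0
```

```bash
python3 -c "
from h import *
tcp();f=grab('wrist');slide(f);s=tcp()
go((*gw(-84,40.5),.1185),-1.9148,s)"
```

```text
t 9.27 tcp guide [-106.8   43.9] z 0.1509 yaw -1.9124 F [ 0.4 -1.  -2.4]
slide rear/front (X at Y=0, yaw, n): [(np.float64(-36.9), np.float64(-0.0073), 22), (np.float64(42.2), np.float64(-0.0019), 22)]
t 9.32 tcp guide [-107.3   42.3] z 0.1505 yaw -1.9126 F [-0.3 -0.  -1.7]
d mm [  1.8 -23.3  32. ] rot [-0.     0.     0.002]
```

>>> jog_arm(targets=[{"dx": 1,"dy": 0,"dz": 16,"rx": 0,"ry": 0,"rz": 0,"gripper": 1},{"dx": 1,"dy": 0,"dz": 32,"rx": 0,"ry": 0,"rz": 0,"gripper": 1},{"dx": 1,"dy": -20,"dz": 32,"rx": 0,"ry": 0,"rz": 0,"gripper": 1},{"dx": 1,"dy": -29,"dz": 32,"rx": 0,"ry": 0,"rz": 0,"gripper": 1},{"dx": 1,"dy": -31,"dz": 32,"rx": 0,"ry": 0,"rz": 0,"gripper": 1},{"dx": 1,"dy": -32.5,"dz": 32,"rx": 0,"ry": 0,"rz": 0,"gripper": 1},{"dx": 1,"dy": -34,"dz": 32,"rx": 0,"ry": 0,"rz": 0,"gripper": 1},{"dx": 1,"dy": -35,"dz": 32,"rx": 0,"ry": 0,"rz": 0,"gripper": 1}])

```text
t: 9.98
eef_pos: [0.4694, 0.0695, 0.1179]
ee_rot: [3.137, -0.001, -1.917]
force: [-11.1, 5.2, 3.7]
width: 0.0215
gripper_force: 50.1
```

>>> jog_arm(targets=[{"dx": 0,"dy": 0,"dz": 0,"rx": 0,"ry": 0,"rz": 0,"gripper": 1},{"dx": 0,"dy": 15,"dz": 0,"rx": 0,"ry": 0,"rz": 0,"gripper": 1},{"dx": 0,"dy": 35,"dz": 0,"rx": 0,"ry": 0,"rz": 0,"gripper": 1},{"dx": 0,"dy": 35,"dz": -16,"rx": 0,"ry": 0,"rz": 0,"gripper": 1},{"dx": 0,"dy": 35,"dz": -33,"rx": 0,"ry": 0,"rz": 0,"gripper": 1},{"dx": 30,"dy": 35,"dz": -33,"rx": 0,"ry": 0,"rz": 0,"gripper": 1},{"dx": 65,"dy": 35,"dz": -33,"rx": 0,"ry": 0,"rz": 0,"gripper": 1},{"dx": 82,"dy": 35,"dz": -33,"rx": 0,"ry": 0,"rz": 0,"gripper": 1}])

```text
t: 10.65
eef_pos: [0.4099, 0.0024, 0.1519]
ee_rot: [-3.142, 0.0, -1.915]
force: [-1.0, -0.0, -2.2]
width: 0.0212
gripper_force: 50.0
```

```bash
python3 -c "
from h import *
tcp();f=grab('wrist');slide(f);s=tcp()
go((*gw(-84,-40.5),.1185),-1.9148,s)"
```

```text
t 10.65 tcp guide [-108.1  -44.6] z 0.1519 yaw -1.9151 F [-1.  -0.  -2.2]
slide rear/front (X at Y=0, yaw, n): [(np.float64(-34.3), np.float64(-0.0331), 11), (np.float64(43.5), np.float64(-0.0131), 11)]
t 10.7 tcp guide [-108.5  -46.3] z 0.1517 yaw -1.9162 F [-2.3 -2.7 -2.4]
d mm [ -5.9 -24.5  33.2] rot [ 0.    -0.    -0.001]
```

>>> jog_arm(targets=[{"dx": -5,"dy": 0,"dz": 6,"rx": 0,"ry": 0,"rz": 0,"gripper": 1},{"dx": -5,"dy": 0,"dz": 33,"rx": 0,"ry": 0,"rz": 0,"gripper": 1},{"dx": -5,"dy": -20,"dz": 33,"rx": 0,"ry": 0,"rz": 0,"gripper": 1},{"dx": -5,"dy": -31,"dz": 33,"rx": 0,"ry": 0,"rz": 0,"gripper": 1},{"dx": -5,"dy": -33,"dz": 33,"rx": 0,"ry": 0,"rz": 0,"gripper": 1},{"dx": -5,"dy": -34.5,"dz": 33,"rx": 0,"ry": 0,"rz": 0,"gripper": 1},{"dx": -5,"dy": -36,"dz": 33,"rx": 0,"ry": 0,"rz": 0,"gripper": 1},{"dx": -5,"dy": -37.5,"dz": 33,"rx": 0,"ry": 0,"rz": 0,"gripper": 1}])

```text
t: 11.37
eef_pos: [0.4461, -0.0034, 0.1181]
ee_rot: [3.137, -0.002, -1.916]
force: [-12.9, 5.1, 5.9]
width: 0.0217
gripper_force: 50.2
```

>>> jog_arm(targets=[{"dx": 0,"dy": 0,"dz": 0,"rx": 0,"ry": 0,"rz": 0,"gripper": 1},{"dx": 0,"dy": 15,"dz": 0,"rx": 0,"ry": 0,"rz": 0,"gripper": 1},{"dx": 0,"dy": 36,"dz": 0,"rx": 0,"ry": 0,"rz": 0,"gripper": 1},{"dx": 0,"dy": 36,"dz": -16,"rx": 0,"ry": 0,"rz": 0,"gripper": 1},{"dx": 0,"dy": 36,"dz": -33,"rx": 0,"ry": 0,"rz": 0,"gripper": 1},{"dx": -30,"dy": 36,"dz": -33,"rx": 0,"ry": 0,"rz": 0,"gripper": 1},{"dx": -65,"dy": 36,"dz": -33,"rx": 0,"ry": 0,"rz": 0,"gripper": 1},{"dx": -81,"dy": 36,"dz": -33,"rx": 0,"ry": 0,"rz": 0,"gripper": 1}])

```text
t: 12.03
eef_pos: [0.4447, 0.0883, 0.1533]
ee_rot: [-3.138, 0.004, -1.915]
force: [0.4, -1.1, -2.2]
width: 0.0216
gripper_force: 50.0
```

```bash
python3 -c "
from h import *
tcp();f=grab('wrist');slide(f);s=tcp()
go((*gw(-84,40.5),.1185),-1.9148,s)"
```

```text
t 12.03 tcp guide [-104.2   47.9] z 0.1533 yaw -1.9146 F [ 0.4 -1.1 -2.2]
slide rear/front (X at Y=0, yaw, n): [(np.float64(-32.4), np.float64(0.0164), 22), (np.float64(46.7), np.float64(0.0213), 22)]
t 12.08 tcp guide [-104.    49.3] z 0.153 yaw -1.9132 F [ 1.8  0.3 -2.4]
d mm [  8.9 -19.9  34.5] rot [-0.004  0.004  0.002]
```

>>> jog_arm(targets=[{"dx": 5,"dy": 0,"dz": 6,"rx": 0,"ry": 0,"rz": 0,"gripper": 1},{"dx": 5,"dy": 0,"dz": 33,"rx": 0,"ry": 0,"rz": 0,"gripper": 1},{"dx": 5,"dy": -20,"dz": 34,"rx": 0,"ry": 0,"rz": 0,"gripper": 1},{"dx": 5,"dy": -30,"dz": 34,"rx": 0,"ry": 0,"rz": 0,"gripper": 1},{"dx": 5,"dy": -32.5,"dz": 34,"rx": 0,"ry": 0,"rz": 0,"gripper": 1},{"dx": 5,"dy": -34.5,"dz": 34,"rx": 0,"ry": 0,"rz": 0,"gripper": 1},{"dx": 5,"dy": -36,"dz": 34,"rx": 0,"ry": 0,"rz": 0,"gripper": 1},{"dx": 5,"dy": -37.5,"dz": 34,"rx": 0,"ry": 0,"rz": 0,"gripper": 1}])

```text
t: 12.75
eef_pos: [0.4718, 0.0665, 0.1167]
ee_rot: [3.135, -0.003, -1.917]
force: [-15.7, 5.7, 9.8]
width: 0.0238
gripper_force: 52.8
```

>>> jog_arm(targets=[{"dx": 0,"dy": 0,"dz": 0,"rx": 0,"ry": 0,"rz": 0,"gripper": 1},{"dx": 0,"dy": 18,"dz": 0,"rx": 0,"ry": 0,"rz": 0,"gripper": 1},{"dx": 0,"dy": 39,"dz": 0,"rx": 0,"ry": 0,"rz": 0,"gripper": 1},{"dx": 0,"dy": 39,"dz": -16,"rx": 0,"ry": 0,"rz": 0,"gripper": 1},{"dx": 0,"dy": 39,"dz": -33,"rx": 0,"ry": 0,"rz": 0,"gripper": 1},{"dx": 30,"dy": 39,"dz": -33,"rx": 0,"ry": 0,"rz": 0,"gripper": 1},{"dx": 60,"dy": 39,"dz": -33,"rx": 0,"ry": 0,"rz": 0,"gripper": 1},{"dx": 80,"dy": 39,"dz": -33,"rx": 0,"ry": 0,"rz": 0,"gripper": 1}])

```text
t: 13.42
eef_pos: [0.4115, 0.0039, 0.1512]
ee_rot: [-3.14, 0.001, -1.915]
force: [0.0, 0.3, -2.8]
width: 0.0218
gripper_force: 49.9
```

```bash
python3 -c "
from h import *
tcp();f=grab('wrist');slide(f);s=tcp()
go((*gw(-84,-40.5),.1185),-1.9148,s)"
```

```text
t 13.42 tcp guide [-107.1  -42.7] z 0.1512 yaw -1.9147 F [ 0.   0.3 -2.8]
slide rear/front (X at Y=0, yaw, n): [(np.float64(-32.5), np.float64(0.0203), 11), (np.float64(46.4), np.float64(0.0243), 11)]
t 13.47 tcp guide [-107.9  -45.1] z 0.1509 yaw -1.9157 F [-2.5 -1.  -3.8]
d mm [ -4.7 -23.9  32.4] rot [-0.    -0.    -0.001]
```

```bash
cat >> h.py <<'E'
def tilt(f,Y,z0):
    P=cloud(f);G=gco(P);z=P[...,2]; t=gco(arm.get_state()["eef_pos"])
    m=(abs(z-z0)<.008)&(abs(G[...,0]-t[0])<45)&(abs(G[...,1]-t[1])<20)
    A=np.c_[G[m],np.ones(m.sum())]; b=z[m]*1000; k=np.linalg.lstsq(A,b,rcond=None)[0]
    r=b-A@k; ok=abs(r)<1.5; k=np.linalg.lstsq(A[ok],b[ok],rcond=None)[0]
    print("head top slope x,y",k[:2].round(4),"z",np.median(b[ok]).round(1),"X",G[m][:,0].min().round(1),G[m][:,0].max().round(1),"tcp",t.round(1),m.sum())
E
python3 -c "
from h import *
s=arm.get_state();f=grab('wrist');slide(f);tilt(f,0,s['eef_pos'][2]-.0684);tcp();save(f,'w4.png')"
```

```text
slide rear/front (X at Y=0, yaw, n): [(np.float64(-32.3), np.float64(0.0135), 11), (np.float64(46.5), np.float64(0.0155), 11)]
head top slope x,y [-0.0075  0.0138] z 80.6 X -151.7 -67.5 tcp [-107.2  -43.5] 3080
t 13.52 tcp guide [-107.2  -43.5] z 0.151 yaw -1.9172 F [-0.1 -0.3 -2.3]
```

View pics/w4.png

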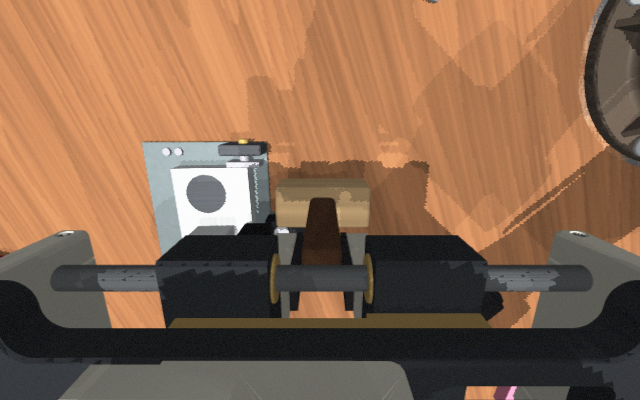

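The right-side view shows the mallet head at (323,203), level and held, while the slide's right half at (210,205) is unmoved. The last left tap stalled. The head was low and probably caught the plate when it tipped. I'll go back to the left with the mallet about 4 mm higher and grip harder.

>>> jog_arm(targets=[{"dx": -30,"dy": 0,"dz": 0,"rx": 0,"ry": 0,"rz": 0,"gripper": 1},{"dx": -60,"dy": 0,"dz": 0,"rx": 0,"ry": 0,"rz": 0,"gripper": 1},{"dx": -83,"dy": 0,"dz": 0,"rx": 0,"ry": 0,"rz": 0,"gripper": 1},{"dx": -83,"dy": 0,"dz": 0,"rx": 0,"ry": 0,"rz": 0,"gripper": 1},{"dx": -83,"dy": 0,"dz": 14,"rx": 0,"ry": 0,"rz": 0,"gripper": 1},{"dx": -83,"dy": 0,"dz": 28,"rx": 0,"ry": 0,"rz": 0,"gripper": 1},{"dx": -83,"dy": -15,"dz": 28,"rx": 0,"ry": 0,"rz": 0,"gripper": 1},{"dx": -83,"dy": -25,"dz": 28,"rx": 0,"ry": 0,"rz": 0,"gripper": 1}], force=60)

```text
t: 14.18
eef_pos: [0.4645, 0.0751, 0.1224]
ee_rot: [-3.141, -0.0, -1.914]
force: [0.5, 0.3, -0.8]
width: 0.0216
gripper_force: 59.9
```

```bash
python3 -c "
from h import *
s=tcp();f=grab('wrist');slide(f);tilt(f,0,s['eef_pos'][2]-.0684);tcp()"
```

```text
t 14.18 tcp guide [-81.2  42.1] z 0.1224 yaw -1.9139 F [ 0.5  0.3 -0.8]
slide rear/front (X at Y=0, yaw, n): [(np.float64(-32.3), np.float64(0.0146), 22), (np.float64(46.7), np.float64(0.0194), 22)]
head top slope x,y [-0.0081  0.0135] z 52.1 X -124.2 -40.6 tcp [-79.3  42.9] 3085
t 14.23 tcp guide [-79.3  42.9] z 0.1229 yaw -1.914 F [ 4.8  0.3 -0.6]
```

>>> jog_arm(targets=[{"dx": 0,"dy": -3,"dz": 0,"rx": 0,"ry": 0,"rz": 0,"gripper": 1},{"dx": 0,"dy": -5,"dz": 0,"rx": 0,"ry": 0,"rz": 0,"gripper": 1},{"dx": 0,"dy": -7,"dz": 0,"rx": 0,"ry": 0,"rz": 0,"gripper": 1},{"dx": 0,"dy": -9,"dz": 0,"rx": 0,"ry": 0,"rz": 0,"gripper": 1},{"dx": 0,"dy": -10.5,"dz": 0,"rx": 0,"ry": 0,"rz": 0,"gripper": 1},{"dx": 0,"dy": -12,"dz": 0,"rx": 0,"ry": 0,"rz": 0,"gripper": 1},{"dx": 0,"dy": -13,"dz": 0,"rx": 0,"ry": 0,"rz": 0,"gripper": 1},{"dx": 0,"dy": -13,"dz": 0,"rx": 0,"ry": 0,"rz": 0,"gripper": 1}])

```text
t: 14.9
eef_pos: [0.4743, 0.071, 0.1223]
ee_rot: [3.139, -0.001, -1.915]
force: [-7.9, 4.8, 2.1]
width: 0.0217
gripper_force: 60.1
```

```bash
python3 -c "
from h import *
s=tcp();f=grab('wrist');slide(f);tilt(f,0,s['eef_pos'][2]-.0684);s=tcp();print(s['width'])"
```

```text
t 14.9 tcp guide [-70.6  41.6] z 0.1223 yaw -1.9154 F [-7.9  4.8  2.1]
slide rear/front (X at Y=0, yaw, n): [(np.float64(-29.3), np.float64(-0.04), 20), (np.float64(47.9), np.float64(0.0035), 22)]
head top slope x,y [-0.0183  0.0178] z 51.9 X -115.4 -31.3 tcp [-70.6  41.6] 3134
t 14.95 tcp guide [-70.6  41.6] z 0.1222 yaw -1.9154 F [-7.1  4.3  2.5]
0.02161264062777335
```

>>> jog_arm(targets=[{"dx": 0,"dy": -1.2,"dz": 0,"rx": 0,"ry": 0,"rz": 0,"gripper": 1},{"dx": 0,"dy": -2.4,"dz": 0,"rx": 0,"ry": 0,"rz": 0,"gripper": 1},{"dx": 0,"dy": -2.4,"dz": 0,"rx": 0,"ry": 0,"rz": 0,"gripper": 1},{"dx": 0,"dy": 17,"dz": 0,"rx": 0,"ry": 0,"rz": 0,"gripper": 1},{"dx": 0,"dy": 38,"dz": 0,"rx": 0,"ry": 0,"rz": 0,"gripper": 1},{"dx": 0,"dy": 38,"dz": -14,"rx": 0,"ry": 0,"rz": 0,"gripper": 1},{"dx": 0,"dy": 38,"dz": -29,"rx": 0,"ry": 0,"rz": 0,"gripper": 1},{"dx": 0,"dy": 38,"dz": -29,"rx": 0,"ry": 0,"rz": 0,"gripper": 1}])

```text
t: 15.62
eef_pos: [0.4418, 0.0846, 0.1544]
ee_rot: [-3.138, 0.004, -1.913]
force: [0.4, 1.3, -1.3]
width: 0.0215
gripper_force: 59.9
```

>>> jog_arm(targets=[{"dx": 30,"dy": 0,"dz": 0,"rx": 0,"ry": 0,"rz": 0,"gripper": 1},{"dx": 60,"dy": 0,"dz": 0,"rx": 0,"ry": 0,"rz": 0,"gripper": 1},{"dx": 82,"dy": 0,"dz": 0,"rx": 0,"ry": 0,"rz": 0,"gripper": 1},{"dx": 82,"dy": 0,"dz": 0,"rx": 0,"ry": 0,"rz": 0,"gripper": 1},{"dx": 82,"dy": 0,"dz": 14,"rx": 0,"ry": 0,"rz": 0,"gripper": 1},{"dx": 82,"dy": 0,"dz": 29,"rx": 0,"ry": 0,"rz": 0,"gripper": 1},{"dx": 82,"dy": -12,"dz": 29,"rx": 0,"ry": 0,"rz": 0,"gripper": 1},{"dx": 82,"dy": -24,"dz": 29,"rx": 0,"ry": 0,"rz": 0,"gripper": 1}])

```text
t: 16.28
eef_pos: [0.4355, -0.002, 0.1222]
ee_rot: [3.141, -0.001, -1.914]
force: [0.8, 0.7, -2.1]
width: 0.0215
gripper_force: 59.9
```

```bash
python3 -c "
from h import *
s=tcp();f=grab('wrist');slide(f);tilt(f,0,s['eef_pos'][2]-.0704);s=tcp();print(s['width'])"
```

```text
t 16.28 tcp guide [-82.5 -40.2] z 0.1222 yaw -1.9137 F [ 0.8  0.7 -2.1]
slide rear/front (X at Y=0, yaw, n): [(np.float64(-29.8), np.float64(-0.0169), 11), (np.float64(48.5), np.float64(-0.0037), 11)]
head top slope x,y [-0.0084  0.0169] z 51.9 X -124.4 -42.1 tcp [-79.4 -38.9] 3088
t 16.33 tcp guide [-79.4 -38.9] z 0.123 yaw -1.9129 F [ 4.8  0.1 -1.8]
0.021521140189483368
```

>>> jog_arm(targets=[{"dx": 0,"dy": -6,"dz": 0,"rx": 0,"ry": 0,"rz": 0,"gripper": 1},{"dx": 0,"dy": -9.5,"dz": 0,"rx": 0,"ry": 0,"rz": 0,"gripper": 1},{"dx": 0,"dy": -11.5,"dz": 0,"rx": 0,"ry": 0,"rz": 0,"gripper": 1},{"dx": 0,"dy": -13,"dz": 0,"rx": 0,"ry": 0,"rz": 0,"gripper": 1},{"dx": 0,"dy": -14.5,"dz": 0,"rx": 0,"ry": 0,"rz": 0,"gripper": 1},{"dx": 0,"dy": -16,"dz": 0,"rx": 0,"ry": 0,"rz": 0,"gripper": 1},{"dx": 0,"dy": -17.5,"dz": 0,"rx": 0,"ry": 0,"rz": 0,"gripper": 1},{"dx": 0,"dy": -18.5,"dz": 0,"rx": 0,"ry": 0,"rz": 0,"gripper": 1}])

```text
t: 17.0
eef_pos: [0.4494, -0.0082, 0.1219]
ee_rot: [3.136, -0.002, -1.916]
force: [-12.2, 4.1, 6.5]
width: 0.0218
gripper_force: 60.2
```

>>> jog_arm(targets=[{"dx": 0,"dy": 0,"dz": 0,"rx": 0,"ry": 0,"rz": 0,"gripper": 1},{"dx": 0,"dy": 20,"dz": 0,"rx": 0,"ry": 0,"rz": 0,"gripper": 1},{"dx": 0,"dy": 42,"dz": 0,"rx": 0,"ry": 0,"rz": 0,"gripper": 1},{"dx": 0,"dy": 42,"dz": -14,"rx": 0,"ry": 0,"rz": 0,"gripper": 1},{"dx": 0,"dy": 42,"dz": -29,"rx": 0,"ry": 0,"rz": 0,"gripper": 1},{"dx": -30,"dy": 42,"dz": -29,"rx": 0,"ry": 0,"rz": 0,"gripper": 1},{"dx": -60,"dy": 42,"dz": -29,"rx": 0,"ry": 0,"rz": 0,"gripper": 1},{"dx": -82,"dy": 42,"dz": -29,"rx": 0,"ry": 0,"rz": 0,"gripper": 1}])

```text
t: 17.67
eef_pos: [0.4419, 0.0852, 0.1526]
ee_rot: [-3.14, 0.002, -1.915]
force: [0.2, -0.9, -1.9]
width: 0.0217
gripper_force: 59.9
```

>>> jog_arm(targets=[{"dx": 0,"dy": 0,"dz": 0,"rx": 0,"ry": 0,"rz": 0,"gripper": 1},{"dx": 0,"dy": 0,"dz": 5,"rx": 0,"ry": 0,"rz": 0,"gripper": 1},{"dx": 0,"dy": 0,"dz": 17,"rx": 0,"ry": 0,"rz": 0,"gripper": 1},{"dx": 0,"dy": 0,"dz": 29,"rx": 0,"ry": 0,"rz": 0,"gripper": 1},{"dx": 0,"dy": -8,"dz": 29,"rx": 0,"ry": 0,"rz": 0,"gripper": 1},{"dx": 0,"dy": -18,"dz": 29,"rx": 0,"ry": 0,"rz": 0,"gripper": 1},{"dx": 0,"dy": -26,"dz": 29,"rx": 0,"ry": 0,"rz": 0,"gripper": 1},{"dx": 0,"dy": -26,"dz": 29,"rx": 0,"ry": 0,"rz": 0,"gripper": 1}])

```text
t: 18.33
eef_pos: [0.4676, 0.0743, 0.1232]
ee_rot: [-3.14, 0.001, -1.915]
force: [0.1, 0.6, -2.1]
width: 0.0216
gripper_force: 59.9
```

```bash
python3 -c "
from h import *
s=tcp();f=grab('wrist');slide(f);tilt(f,0,s['eef_pos'][2]-.0704);s=tcp();print(s['width'])"
```

```text
t 18.33 tcp guide [-78.   42.5] z 0.1232 yaw -1.9154 F [ 0.1  0.6 -2.1]
slide rear/front (X at Y=0, yaw, n): [(np.float64(-28.9), np.float64(0.0005), 22), (np.float64(50.2), np.float64(0.0089), 22)]
head top slope x,y [-0.0057  0.0189] z 52.9 X -121.7 -37.4 tcp [-78.9  42.1] 3145
t 18.38 tcp guide [-78.9  42.1] z 0.123 yaw -1.9162 F [-0.8  0.2 -2.9]
0.021737073552202477
```

>>> jog_arm(targets=[{"dx": 1,"dy": -5,"dz": 0,"rx": 0,"ry": 0,"rz": 0,"gripper": 1},{"dx": 1,"dy": -8,"dz": 0,"rx": 0,"ry": 0,"rz": 0,"gripper": 1},{"dx": 1,"dy": -10,"dz": 0,"rx": 0,"ry": 0,"rz": 0,"gripper": 1},{"dx": 1,"dy": -12,"dz": 0,"rx": 0,"ry": 0,"rz": 0,"gripper": 1},{"dx": 1,"dy": -13.5,"dz": 0,"rx": 0,"ry": 0,"rz": 0,"gripper": 1},{"dx": 1,"dy": -15,"dz": 0,"rx": 0,"ry": 0,"rz": 0,"gripper": 1},{"dx": 1,"dy": -16,"dz": 0,"rx": 0,"ry": 0,"rz": 0,"gripper": 1},{"dx": 1,"dy": -17,"dz": 0,"rx": 0,"ry": 0,"rz": 0,"gripper": 1}])

```text
t: 19.05
eef_pos: [0.4781, 0.0682, 0.1219]
ee_rot: [3.137, -0.001, -1.916]
force: [-11.5, 6.6, 6.4]
width: 0.0218
gripper_force: 60.3
```

>>> jog_arm(targets=[{"dx": 0,"dy": 0,"dz": 0,"rx": 0,"ry": 0,"rz": 0,"gripper": 1},{"dx": 0,"dy": 20,"dz": 0,"rx": 0,"ry": 0,"rz": 0,"gripper": 1},{"dx": 0,"dy": 43,"dz": 0,"rx": 0,"ry": 0,"rz": 0,"gripper": 1},{"dx": 0,"dy": 43,"dz": -14,"rx": 0,"ry": 0,"rz": 0,"gripper": 1},{"dx": 0,"dy": 43,"dz": -29,"rx": 0,"ry": 0,"rz": 0,"gripper": 1},{"dx": 30,"dy": 43,"dz": -29,"rx": 0,"ry": 0,"rz": 0,"gripper": 1},{"dx": 60,"dy": 43,"dz": -29,"rx": 0,"ry": 0,"rz": 0,"gripper": 1},{"dx": 82,"dy": 43,"dz": -29,"rx": 0,"ry": 0,"rz": 0,"gripper": 1}])

```text
t: 19.72
eef_pos: [0.4118, 0.0043, 0.1517]
ee_rot: [-3.142, 0.0, -1.914]
force: [-0.5, 0.1, -3.1]
width: 0.0214
gripper_force: 59.9
```

>>> jog_arm(targets=[{"dx": 0,"dy": 0,"dz": 0,"rx": 0,"ry": 0,"rz": 0,"gripper": 1},{"dx": 0,"dy": 0,"dz": 5,"rx": 0,"ry": 0,"rz": 0,"gripper": 1},{"dx": 0,"dy": 0,"dz": 17,"rx": 0,"ry": 0,"rz": 0,"gripper": 1},{"dx": 0,"dy": 0,"dz": 29,"rx": 0,"ry": 0,"rz": 0,"gripper": 1},{"dx": 0,"dy": -8,"dz": 29,"rx": 0,"ry": 0,"rz": 0,"gripper": 1},{"dx": 0,"dy": -18,"dz": 29,"rx": 0,"ry": 0,"rz": 0,"gripper": 1},{"dx": 0,"dy": -26,"dz": 29,"rx": 0,"ry": 0,"rz": 0,"gripper": 1},{"dx": 0,"dy": -26,"dz": 29,"rx": 0,"ry": 0,"rz": 0,"gripper": 1}])

```text
t: 20.38
eef_pos: [0.44, -0.0033, 0.1231]
ee_rot: [-3.14, 0.0, -1.915]
force: [0.8, 0.3, -1.5]
width: 0.0214
gripper_force: 59.9
```

```bash
python3 -c "
from h import *
s=tcp();f=grab('wrist');slide(f);tilt(f,0,s['eef_pos'][2]-.0704);s=tcp()"
```

```text
t 20.38 tcp guide [-77.8 -39.9] z 0.1231 yaw -1.9146 F [ 0.8  0.3 -1.5]
slide rear/front (X at Y=0, yaw, n): [(np.float64(-26.8), np.float64(-0.0269), 11), (np.float64(51.1), np.float64(-0.0043), 11)]
head top slope x,y [-0.0055  0.0197] z 52.8 X -121.5 -37.3 tcp [-78.8 -40.4] 3139
t 20.43 tcp guide [-78.8 -40.4] z 0.1229 yaw -1.9155 F [-0.   0.1 -2.6]
```

>>> jog_arm(targets=[{"dx": 0,"dy": -6,"dz": 0,"rx": 0,"ry": 0,"rz": 0,"gripper": 1},{"dx": 0,"dy": -10,"dz": 0,"rx": 0,"ry": 0,"rz": 0,"gripper": 1},{"dx": 0,"dy": -12.5,"dz": 0,"rx": 0,"ry": 0,"rz": 0,"gripper": 1},{"dx": 0,"dy": -14.5,"dz": 0,"rx": 0,"ry": 0,"rz": 0,"gripper": 1},{"dx": 0,"dy": -16,"dz": 0,"rx": 0,"ry": 0,"rz": 0,"gripper": 1},{"dx": 0,"dy": -17.5,"dz": 0,"rx": 0,"ry": 0,"rz": 0,"gripper": 1},{"dx": 0,"dy": -19,"dz": 0,"rx": 0,"ry": 0,"rz": 0,"gripper": 1},{"dx": 0,"dy": -20,"dz": 0,"rx": 0,"ry": 0,"rz": 0,"gripper": 1}])

```text
t: 21.1
eef_pos: [0.4525, -0.0106, 0.1216]
ee_rot: [3.135, -0.003, -1.916]
force: [-12.5, 5.9, 6.3]
width: 0.0214
gripper_force: 60.3
```

>>> jog_arm(targets=[{"dx": 0,"dy": 0,"dz": 0,"rx": 0,"ry": 0,"rz": 0,"gripper": 1},{"dx": 0,"dy": 20,"dz": 0,"rx": 0,"ry": 0,"rz": 0,"gripper": 1},{"dx": 0,"dy": 45,"dz": 0,"rx": 0,"ry": 0,"rz": 0,"gripper": 1},{"dx": 0,"dy": 45,"dz": -14,"rx": 0,"ry": 0,"rz": 0,"gripper": 1},{"dx": 0,"dy": 45,"dz": -29,"rx": 0,"ry": 0,"rz": 0,"gripper": 1},{"dx": -30,"dy": 45,"dz": -29,"rx": 0,"ry": 0,"rz": 0,"gripper": 1},{"dx": -60,"dy": 45,"dz": -29,"rx": 0,"ry": 0,"rz": 0,"gripper": 1},{"dx": -82,"dy": 45,"dz": -29,"rx": 0,"ry": 0,"rz": 0,"gripper": 1}])

```text
t: 21.77
eef_pos: [0.4425, 0.0839, 0.1524]
ee_rot: [-3.14, 0.002, -1.915]
force: [0.2, 0.4, -1.8]
width: 0.0214
gripper_force: 59.9
```

>>> jog_arm(targets=[{"dx": 0,"dy": 0,"dz": 0,"rx": 0,"ry": 0,"rz": 0,"gripper": 1},{"dx": 0,"dy": 0,"dz": 5,"rx": 0,"ry": 0,"rz": 0,"gripper": 1},{"dx": 0,"dy": 0,"dz": 17,"rx": 0,"ry": 0,"rz": 0,"gripper": 1},{"dx": 0,"dy": 0,"dz": 29,"rx": 0,"ry": 0,"rz": 0,"gripper": 1},{"dx": 0,"dy": -9,"dz": 29,"rx": 0,"ry": 0,"rz": 0,"gripper": 1},{"dx": 0,"dy": -20,"dz": 29,"rx": 0,"ry": 0,"rz": 0,"gripper": 1},{"dx": 0,"dy": -29,"dz": 29,"rx": 0,"ry": 0,"rz": 0,"gripper": 1},{"dx": 0,"dy": -29,"dz": 29,"rx": 0,"ry": 0,"rz": 0,"gripper": 1}])

```text
t: 22.43
eef_pos: [0.4711, 0.0719, 0.1231]
ee_rot: [-3.14, 0.001, -1.916]
force: [0.6, -1.2, -2.0]
width: 0.0216
gripper_force: 59.9
```

```bash
python3 -c "
from h import *
s=tcp();f=grab('wrist');slide(f);tilt(f,0,s['eef_pos'][2]-.0704);s=tcp()"
```

```text
t 22.43 tcp guide [-73.8  41.4] z 0.1231 yaw -1.9156 F [ 0.6 -1.2 -2. ]
slide rear/front (X at Y=0, yaw, n): [(np.float64(-25.6), np.float64(0.0039), 22), (np.float64(53.5), np.float64(0.0109), 22)]
head top slope x,y [-0.0057  0.0197] z 52.8 X -117.5 -33.4 tcp [-74.8  41.1] 3146
t 22.48 tcp guide [-74.8  41.1] z 0.1229 yaw -1.9163 F [-0.   0.5 -1.9]
```

>>> jog_arm(targets=[{"dx": 0,"dy": -4,"dz": 0,"rx": 0,"ry": 0,"rz": 0,"gripper": 1},{"dx": 0,"dy": -7,"dz": 0,"rx": 0,"ry": 0,"rz": 0,"gripper": 1},{"dx": 0,"dy": -9,"dz": 0,"rx": 0,"ry": 0,"rz": 0,"gripper": 1},{"dx": 0,"dy": -11,"dz": 0,"rx": 0,"ry": 0,"rz": 0,"gripper": 1},{"dx": 0,"dy": -12.5,"dz": 0,"rx": 0,"ry": 0,"rz": 0,"gripper": 1},{"dx": 0,"dy": -14,"dz": 0,"rx": 0,"ry": 0,"rz": 0,"gripper": 1},{"dx": 0,"dy": -15,"dz": 0,"rx": 0,"ry": 0,"rz": 0,"gripper": 1},{"dx": 0,"dy": -16,"dz": 0,"rx": 0,"ry": 0,"rz": 0,"gripper": 1}])

```text
t: 23.15
eef_pos: [0.4812, 0.0672, 0.122]
ee_rot: [3.137, -0.001, -1.916]
force: [-10.4, 6.4, 5.5]
width: 0.0217
gripper_force: 60.2
```

>>> jog_arm(targets=[{"dx": 0,"dy": 0,"dz": 0,"rx": 0,"ry": 0,"rz": 0,"gripper": 1},{"dx": 0,"dy": 20,"dz": 0,"rx": 0,"ry": 0,"rz": 0,"gripper": 1},{"dx": 0,"dy": 45,"dz": 0,"rx": 0,"ry": 0,"rz": 0,"gripper": 1},{"dx": 0,"dy": 45,"dz": -14,"rx": 0,"ry": 0,"rz": 0,"gripper": 1},{"dx": 0,"dy": 45,"dz": -29,"rx": 0,"ry": 0,"rz": 0,"gripper": 1},{"dx": 30,"dy": 45,"dz": -29,"rx": 0,"ry": 0,"rz": 0,"gripper": 1},{"dx": 60,"dy": 45,"dz": -29,"rx": 0,"ry": 0,"rz": 0,"gripper": 1},{"dx": 82,"dy": 45,"dz": -29,"rx": 0,"ry": 0,"rz": 0,"gripper": 1}])

```text
t: 23.82
eef_pos: [0.4127, 0.0039, 0.1517]
ee_rot: [-3.141, 0.0, -1.914]
force: [-0.7, -0.1, -1.9]
width: 0.0211
gripper_force: 59.9
```

>>> jog_arm(targets=[{"dx": 0,"dy": 0,"dz": 0,"rx": 0,"ry": 0,"rz": 0,"gripper": 1},{"dx": 0,"dy": 0,"dz": 5,"rx": 0,"ry": 0,"rz": 0,"gripper": 1},{"dx": 0,"dy": 0,"dz": 17,"rx": 0,"ry": 0,"rz": 0,"gripper": 1},{"dx": 0,"dy": 0,"dz": 29,"rx": 0,"ry": 0,"rz": 0,"gripper": 1},{"dx": 0,"dy": -9,"dz": 29,"rx": 0,"ry": 0,"rz": 0,"gripper": 1},{"dx": 0,"dy": -20,"dz": 29,"rx": 0,"ry": 0,"rz": 0,"gripper": 1},{"dx": 0,"dy": -29,"dz": 29,"rx": 0,"ry": 0,"rz": 0,"gripper": 1},{"dx": 0,"dy": -29,"dz": 29,"rx": 0,"ry": 0,"rz": 0,"gripper": 1}])

```text
t: 24.48
eef_pos: [0.4439, -0.0047, 0.123]
ee_rot: [-3.14, 0.0, -1.915]
force: [0.5, 0.3, -1.7]
width: 0.0216
gripper_force: 59.9
```

```bash
python3 -c "
from h import *
s=tcp();f=grab('wrist');slide(f);tilt(f,0,s['eef_pos'][2]-.0704);s=tcp()"
```

```text
t 24.48 tcp guide [-73.7 -39.9] z 0.123 yaw -1.9145 F [ 0.5  0.3 -1.7]
slide rear/front (X at Y=0, yaw, n): [(np.float64(-23.6), np.float64(-0.0192), 11), (np.float64(54.7), np.float64(-0.0077), 11)]
head top slope x,y [-0.0056  0.0191] z 52.7 X -117.3 -33.3 tcp [-74.7 -40.4] 3138
t 24.53 tcp guide [-74.7 -40.4] z 0.1228 yaw -1.9156 F [-0.1 -0.7 -2.2]
```

>>> jog_arm(targets=[{"dx": 0,"dy": -6,"dz": 0,"rx": 0,"ry": 0,"rz": 0,"gripper": 1},{"dx": 0,"dy": -10.5,"dz": 0,"rx": 0,"ry": 0,"rz": 0,"gripper": 1},{"dx": 0,"dy": -13.5,"dz": 0,"rx": 0,"ry": 0,"rz": 0,"gripper": 1},{"dx": 0,"dy": -15.5,"dz": 0,"rx": 0,"ry": 0,"rz": 0,"gripper": 1},{"dx": 0,"dy": -17.5,"dz": 0,"rx": 0,"ry": 0,"rz": 0,"gripper": 1},{"dx": 0,"dy": -19,"dz": 0,"rx": 0,"ry": 0,"rz": 0,"gripper": 1},{"dx": 0,"dy": -20.5,"dz": 0,"rx": 0,"ry": 0,"rz": 0,"gripper": 1},{"dx": 0,"dy": -21.5,"dz": 0,"rx": 0,"ry": 0,"rz": 0,"gripper": 1}])

```text
t: 25.2
eef_pos: [0.4569, -0.0126, 0.1214]
ee_rot: [3.134, -0.003, -1.916]
force: [-13.4, 5.4, 7.6]
width: 0.0216
gripper_force: 60.4
```

>>> jog_arm(targets=[{"dx": 0,"dy": 0,"dz": 0,"rx": 0,"ry": 0,"rz": 0,"gripper": 1},{"dx": 0,"dy": 20,"dz": 0,"rx": 0,"ry": 0,"rz": 0,"gripper": 1},{"dx": 0,"dy": 49,"dz": 0,"rx": 0,"ry": 0,"rz": 0,"gripper": 1},{"dx": 0,"dy": 49,"dz": -14,"rx": 0,"ry": 0,"rz": 0,"gripper": 1},{"dx": 0,"dy": 49,"dz": -29,"rx": 0,"ry": 0,"rz": 0,"gripper": 1},{"dx": -30,"dy": 49,"dz": -29,"rx": 0,"ry": 0,"rz": 0,"gripper": 1},{"dx": -60,"dy": 49,"dz": -29,"rx": 0,"ry": 0,"rz": 0,"gripper": 1},{"dx": -82,"dy": 49,"dz": -29,"rx": 0,"ry": 0,"rz": 0,"gripper": 1}])

```text
t: 25.87
eef_pos: [0.444, 0.0834, 0.1525]
ee_rot: [-3.14, 0.002, -1.915]
force: [0.4, -1.1, -1.5]
width: 0.0215
gripper_force: 59.9
```

>>> jog_arm(targets=[{"dx": 0,"dy": 0,"dz": 0,"rx": 0,"ry": 0,"rz": 0,"gripper": 1},{"dx": 0,"dy": 0,"dz": 5,"rx": 0,"ry": 0,"rz": 0,"gripper": 1},{"dx": 0,"dy": 0,"dz": 17,"rx": 0,"ry": 0,"rz": 0,"gripper": 1},{"dx": 0,"dy": 0,"dz": 29,"rx": 0,"ry": 0,"rz": 0,"gripper": 1},{"dx": 0,"dy": -10,"dz": 29,"rx": 0,"ry": 0,"rz": 0,"gripper": 1},{"dx": 0,"dy": -22,"dz": 29,"rx": 0,"ry": 0,"rz": 0,"gripper": 1},{"dx": 0,"dy": -32,"dz": 29,"rx": 0,"ry": 0,"rz": 0,"gripper": 1},{"dx": 0,"dy": -32,"dz": 29,"rx": 0,"ry": 0,"rz": 0,"gripper": 1}])

```text
t: 26.53
eef_pos: [0.4757, 0.0703, 0.1231]
ee_rot: [-3.14, 0.001, -1.916]
force: [1.2, 0.4, -2.0]
width: 0.0218
gripper_force: 59.9
```

```bash
python3 -c "
from h import *
s=tcp();f=grab('wrist');slide(f);tilt(f,0,s['eef_pos'][2]-.0704);s=tcp()"
```

```text
t 26.53 tcp guide [-69.1  41.5] z 0.1231 yaw -1.9156 F [ 1.2  0.4 -2. ]
slide rear/front (X at Y=0, yaw, n): [(np.float64(-20.8), np.float64(0.0266), 22), (np.float64(58.2), np.float64(0.0331), 22)]
head top slope x,y [-0.0058  0.021 ] z 52.8 X -112.7 -28.5 tcp [-70.2  41.1] 3148
t 26.58 tcp guide [-70.2  41.1] z 0.1228 yaw -1.9164 F [-0.2 -0.9 -2.6]
```

>>> jog_arm(targets=[{"dx": 0,"dy": -4,"dz": 0,"rx": 0,"ry": 0,"rz": 0,"gripper": 1},{"dx": 0,"dy": -7,"dz": 0,"rx": 0,"ry": 0,"rz": 0,"gripper": 1},{"dx": 0,"dy": -9.5,"dz": 0,"rx": 0,"ry": 0,"rz": 0,"gripper": 1},{"dx": 0,"dy": -11.5,"dz": 0,"rx": 0,"ry": 0,"rz": 0,"gripper": 1},{"dx": 0,"dy": -13.5,"dz": 0,"rx": 0,"ry": 0,"rz": 0,"gripper": 1},{"dx": 0,"dy": -15,"dz": 0,"rx": 0,"ry": 0,"rz": 0,"gripper": 1},{"dx": 0,"dy": -16.5,"dz": 0,"rx": 0,"ry": 0,"rz": 0,"gripper": 1},{"dx": 0,"dy": -18,"dz": 0,"rx": 0,"ry": 0,"rz": 0,"gripper": 1}])

```text
t: 27.25
eef_pos: [0.4875, 0.0652, 0.1221]
ee_rot: [3.138, -0.001, -1.916]
force: [-10.3, 7.0, 4.9]
width: 0.0215
gripper_force: 60.2
```

>>> jog_arm(targets=[{"dx": 0,"dy": 0,"dz": 0,"rx": 0,"ry": 0,"rz": 0,"gripper": 1},{"dx": 0,"dy": 22,"dz": 0,"rx": 0,"ry": 0,"rz": 0,"gripper": 1},{"dx": 0,"dy": 50,"dz": 0,"rx": 0,"ry": 0,"rz": 0,"gripper": 1},{"dx": 0,"dy": 50,"dz": -14,"rx": 0,"ry": 0,"rz": 0,"gripper": 1},{"dx": 0,"dy": 50,"dz": -29,"rx": 0,"ry": 0,"rz": 0,"gripper": 1},{"dx": 30,"dy": 50,"dz": -29,"rx": 0,"ry": 0,"rz": 0,"gripper": 1},{"dx": 60,"dy": 50,"dz": -29,"rx": 0,"ry": 0,"rz": 0,"gripper": 1},{"dx": 82,"dy": 50,"dz": -29,"rx": 0,"ry": 0,"rz": 0,"gripper": 1}])

```text
t: 27.92
eef_pos: [0.4142, 0.0035, 0.1518]
ee_rot: [-3.141, 0.0, -1.914]
force: [-0.2, 0.1, -2.0]
width: 0.0214
gripper_force: 59.9
```

>>> jog_arm(targets=[{"dx": 0,"dy": 0,"dz": 0,"rx": 0,"ry": 0,"rz": 0,"gripper": 1},{"dx": 0,"dy": 0,"dz": 5,"rx": 0,"ry": 0,"rz": 0,"gripper": 1},{"dx": 0,"dy": 0,"dz": 17,"rx": 0,"ry": 0,"rz": 0,"gripper": 1},{"dx": 0,"dy": 0,"dz": 29,"rx": 0,"ry": 0,"rz": 0,"gripper": 1},{"dx": 0,"dy": -10,"dz": 29,"rx": 0,"ry": 0,"rz": 0,"gripper": 1},{"dx": 0,"dy": -23,"dz": 29,"rx": 0,"ry": 0,"rz": 0,"gripper": 1},{"dx": 0,"dy": -34,"dz": 29,"rx": 0,"ry": 0,"rz": 0,"gripper": 1},{"dx": 0,"dy": -34,"dz": 29,"rx": 0,"ry": 0,"rz": 0,"gripper": 1}])

```text
t: 28.58
eef_pos: [0.4506, -0.007, 0.1231]
ee_rot: [-3.14, 0.0, -1.915]
force: [1.4, 0.8, -1.7]
width: 0.0215
gripper_force: 59.9
```

```bash
python3 -c "
from h import *
s=tcp();f=grab('wrist');slide(f);tilt(f,0,s['eef_pos'][2]-.0704);s=tcp()"
```

```text
t 28.58 tcp guide [-66.6 -39.8] z 0.1231 yaw -1.9146 F [ 1.4  0.8 -1.7]
slide rear/front (X at Y=0, yaw, n): [(np.float64(-16.9), np.float64(-0.026), 11), (np.float64(62.1), np.float64(-0.0276), 11)]
head top slope x,y [-0.0047  0.0189] z 52.7 X -110.1 -26.1 tcp [-67.9 -40.3] 3141
t 28.63 tcp guide [-67.9 -40.3] z 0.1227 yaw -1.9157 F [-0.4  0.7 -2.8]
```

>>> jog_arm(targets=[{"dx": 0,"dy": -5,"dz": 0,"rx": 0,"ry": 0,"rz": 0,"gripper": 1},{"dx": 0,"dy": -9,"dz": 0,"rx": 0,"ry": 0,"rz": 0,"gripper": 1},{"dx": 0,"dy": -12,"dz": 0,"rx": 0,"ry": 0,"rz": 0,"gripper": 1},{"dx": 0,"dy": -14.5,"dz": 0,"rx": 0,"ry": 0,"rz": 0,"gripper": 1},{"dx": 0,"dy": -16.5,"dz": 0,"rx": 0,"ry": 0,"rz": 0,"gripper": 1},{"dx": 0,"dy": -18,"dz": 0,"rx": 0,"ry": 0,"rz": 0,"gripper": 1},{"dx": 0,"dy": -19.5,"dz": 0,"rx": 0,"ry": 0,"rz": 0,"gripper": 1},{"dx": 0,"dy": -21,"dz": 0,"rx": 0,"ry": 0,"rz": 0,"gripper": 1}])

```text
t: 29.3
eef_pos: [0.4629, -0.0145, 0.1215]
ee_rot: [3.135, -0.003, -1.916]
force: [-12.4, 5.4, 7.0]
width: 0.0215
gripper_force: 60.3
```

>>> jog_arm(targets=[{"dx": 0,"dy": 0,"dz": 0,"rx": 0,"ry": 0,"rz": 0,"gripper": 1},{"dx": 0,"dy": 24,"dz": 0,"rx": 0,"ry": 0,"rz": 0,"gripper": 1},{"dx": 0,"dy": 55,"dz": 0,"rx": 0,"ry": 0,"rz": 0,"gripper": 1},{"dx": 0,"dy": 55,"dz": -14,"rx": 0,"ry": 0,"rz": 0,"gripper": 1},{"dx": 0,"dy": 55,"dz": -29,"rx": 0,"ry": 0,"rz": 0,"gripper": 1},{"dx": -30,"dy": 55,"dz": -29,"rx": 0,"ry": 0,"rz": 0,"gripper": 1},{"dx": -60,"dy": 55,"dz": -29,"rx": 0,"ry": 0,"rz": 0,"gripper": 1},{"dx": -82,"dy": 55,"dz": -29,"rx": 0,"ry": 0,"rz": 0,"gripper": 1}])

```text
t: 29.97
eef_pos: [0.4439, 0.0835, 0.1525]
ee_rot: [-3.14, 0.002, -1.915]
force: [1.2, 0.4, -2.5]
width: 0.0214
gripper_force: 59.9
```

>>> jog_arm(targets=[{"dx": 0,"dy": 0,"dz": 0,"rx": 0,"ry": 0,"rz": 0,"gripper": 1},{"dx": 0,"dy": 0,"dz": 5,"rx": 0,"ry": 0,"rz": 0,"gripper": 1},{"dx": 0,"dy": 0,"dz": 17,"rx": 0,"ry": 0,"rz": 0,"gripper": 1},{"dx": 0,"dy": 0,"dz": 29,"rx": 0,"ry": 0,"rz": 0,"gripper": 1},{"dx": 0,"dy": -12,"dz": 29,"rx": 0,"ry": 0,"rz": 0,"gripper": 1},{"dx": 0,"dy": -25,"dz": 29,"rx": 0,"ry": 0,"rz": 0,"gripper": 1},{"dx": 0,"dy": -38,"dz": 29,"rx": 0,"ry": 0,"rz": 0,"gripper": 1},{"dx": 0,"dy": -38,"dz": 29,"rx": 0,"ry": 0,"rz": 0,"gripper": 1}])

```text
t: 30.63
eef_pos: [0.4819, 0.0682, 0.1231]
ee_rot: [-3.14, 0.001, -1.916]
force: [0.8, 0.0, -1.0]
width: 0.0216
gripper_force: 59.9
```

```bash
python3 -c "
from h import *
s=tcp();f=grab('wrist');slide(f);tilt(f,0,s['eef_pos'][2]-.0704);s=tcp()"
```

```text
t 30.63 tcp guide [-62.5  41.6] z 0.1231 yaw -1.9155 F [ 0.8  0.  -1. ]
slide rear/front (X at Y=0, yaw, n): [(np.float64(-14.3), np.float64(0.0188), 22), (np.float64(64.9), np.float64(0.0261), 22)]
head top slope x,y [-0.0049  0.0218] z 52.8 X -106.2 -21.9 tcp [-63.7  41.2] 3142
t 30.68 tcp guide [-63.7  41.2] z 0.1229 yaw -1.9165 F [-1.  -0.4 -1.7]
```

>>> jog_arm(targets=[{"dx": 0,"dy": -4,"dz": 0,"rx": 0,"ry": 0,"rz": 0,"gripper": 1},{"dx": 0,"dy": -7,"dz": 0,"rx": 0,"ry": 0,"rz": 0,"gripper": 1},{"dx": 0,"dy": -9.5,"dz": 0,"rx": 0,"ry": 0,"rz": 0,"gripper": 1},{"dx": 0,"dy": -11.5,"dz": 0,"rx": 0,"ry": 0,"rz": 0,"gripper": 1},{"dx": 0,"dy": -13,"dz": 0,"rx": 0,"ry": 0,"rz": 0,"gripper": 1},{"dx": 0,"dy": -14.5,"dz": 0,"rx": 0,"ry": 0,"rz": 0,"gripper": 1},{"dx": 0,"dy": -16,"dz": 0,"rx": 0,"ry": 0,"rz": 0,"gripper": 1},{"dx": 0,"dy": -17,"dz": 0,"rx": 0,"ry": 0,"rz": 0,"gripper": 1}])

```text
t: 31.35
eef_pos: [0.4921, 0.0634, 0.1221]
ee_rot: [3.137, -0.001, -1.915]
force: [-12.0, 6.8, 6.0]
width: 0.0213
gripper_force: 60.2
```

>>> jog_arm(targets=[{"dx": 0,"dy": 0,"dz": 0,"rx": 0,"ry": 0,"rz": 0,"gripper": 1},{"dx": 0,"dy": 24,"dz": 0,"rx": 0,"ry": 0,"rz": 0,"gripper": 1},{"dx": 0,"dy": 55,"dz": 0,"rx": 0,"ry": 0,"rz": 0,"gripper": 1},{"dx": 0,"dy": 55,"dz": -14,"rx": 0,"ry": 0,"rz": 0,"gripper": 1},{"dx": 0,"dy": 55,"dz": -29,"rx": 0,"ry": 0,"rz": 0,"gripper": 1},{"dx": 30,"dy": 55,"dz": -29,"rx": 0,"ry": 0,"rz": 0,"gripper": 1},{"dx": 60,"dy": 55,"dz": -29,"rx": 0,"ry": 0,"rz": 0,"gripper": 1},{"dx": 82,"dy": 55,"dz": -29,"rx": 0,"ry": 0,"rz": 0,"gripper": 1}])

```text
t: 32.02
eef_pos: [0.4142, 0.0035, 0.1518]
ee_rot: [-3.141, 0.0, -1.913]
force: [-0.7, -0.1, -2.2]
width: 0.0213
gripper_force: 59.9
```

>>> jog_arm(targets=[{"dx": 0,"dy": 0,"dz": 0,"rx": 0,"ry": 0,"rz": 0,"gripper": 1},{"dx": 0,"dy": 0,"dz": 5,"rx": 0,"ry": 0,"rz": 0,"gripper": 1},{"dx": 0,"dy": 0,"dz": 17,"rx": 0,"ry": 0,"rz": 0,"gripper": 1},{"dx": 0,"dy": 0,"dz": 29,"rx": 0,"ry": 0,"rz": 0,"gripper": 1},{"dx": 0,"dy": -12,"dz": 29,"rx": 0,"ry": 0,"rz": 0,"gripper": 1},{"dx": 0,"dy": -26,"dz": 29,"rx": 0,"ry": 0,"rz": 0,"gripper": 1},{"dx": 0,"dy": -39,"dz": 29,"rx": 0,"ry": 0,"rz": 0,"gripper": 1},{"dx": 0,"dy": -39,"dz": 29,"rx": 0,"ry": 0,"rz": 0,"gripper": 1}])

```text
t: 32.68
eef_pos: [0.4552, -0.0086, 0.1227]
ee_rot: [-3.14, 0.0, -1.914]
force: [0.5, 0.3, -1.8]
width: 0.0216
gripper_force: 59.9
```

```bash
python3 -c "
from h import *
s=tcp();f=grab('wrist');slide(f);tilt(f,0,s['eef_pos'][2]-.0704);slide(grab('top'))"
```

```text
t 32.68 tcp guide [-61.8 -39.7] z 0.1227 yaw -1.9142 F [ 0.5  0.3 -1.8]
slide rear/front (X at Y=0, yaw, n): [(np.float64(-8.2), np.float64(-0.0733), 11), (np.float64(70.1), np.float64(-0.06), 11)]
head top slope x,y [-0.0059  0.0234] z 52.4 X -105.4 -21.1 tcp [-63.1 -40.3] 3146Traceback (most recent call last):
  File "<string>", line 3, in <module>
    s=tcp();f=grab('wrist');slide(f);tilt(f,0,s['eef_pos'][2]-.0704);slide(grab('top'))
                                                                     ~~~~~^^^^^^^^^^^^^
  File "h.py", line 42, in slide
    B=np.array(B); k=np.polyfit(*B.T,1); r=B[:,1]-np.polyval(k,B[:,0]); ok=abs(r)<2.5
                     ~~~~~~~~~~^^^^^^^^
TypeError: polyfit() missing 2 required positional arguments: 'y' and 'deg'
```

>>> jog_arm(targets=[{"dx": 0,"dy": -4,"dz": 0,"rx": 0,"ry": 0,"rz": 0,"gripper": 1},{"dx": 0,"dy": -7,"dz": 0,"rx": 0,"ry": 0,"rz": 0,"gripper": 1},{"dx": 0,"dy": -9,"dz": 0,"rx": 0,"ry": 0,"rz": 0,"gripper": 1},{"dx": 0,"dy": -11,"dz": 0,"rx": 0,"ry": 0,"rz": 0,"gripper": 1},{"dx": 0,"dy": -13,"dz": 0,"rx": 0,"ry": 0,"rz": 0,"gripper": 1},{"dx": 0,"dy": -14.5,"dz": 0,"rx": 0,"ry": 0,"rz": 0,"gripper": 1},{"dx": 0,"dy": -16,"dz": 0,"rx": 0,"ry": 0,"rz": 0,"gripper": 1},{"dx": 0,"dy": -17,"dz": 0,"rx": 0,"ry": 0,"rz": 0,"gripper": 1}])

```text
t: 33.45
eef_pos: [0.4672, -0.0148, 0.1223]
ee_rot: [3.141, -0.001, -1.915]
force: [-2.6, -0.5, -1.3]
width: 0.0215
gripper_force: 60.0
```

```bash
python3 -c "
from h import *
s=tcp();f=grab('wrist');slide(f);tilt(f,0,s['eef_pos'][2]-.0704);save(f,'w5.png',(120,100,400,260),2.5)"
```

```text
t 33.45 tcp guide [-48.3 -41.5] z 0.1223 yaw -1.915 F [-2.6 -0.5 -1.3]
slide rear/front (X at Y=0, yaw, n): [(np.float64(-0.6), np.float64(-0.1027), 11), (np.float64(71.5), np.float64(-0.0053), 11)]
head top slope x,y [-0.0116  0.0118] z 51.9 X -92.3 -8.2 tcp [-48.1 -41.3] 3135
```

View pics/w5.png

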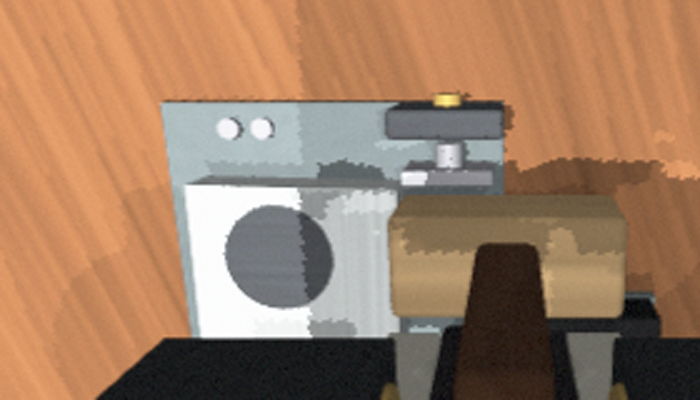

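The crop shows the slide's rear edge at about (395,260), ahead of the jaw's front end at about (402,178), so it is clear of the jaws and nearly straight. I'll take the mallet back to its mat.

>>> jog_arm(targets=[{"dx": 0,"dy": 8,"dz": 0,"rx": 0,"ry": 0,"rz": 0,"gripper": 1},{"dx": 0,"dy": 30,"dz": 0,"rx": 0,"ry": 0,"rz": 0,"gripper": 1},{"dx": 0,"dy": 58,"dz": 0,"rx": 0,"ry": 0,"rz": 0,"gripper": 1},{"dx": 0,"dy": 58,"dz": -30,"rx": 0,"ry": 0,"rz": 0,"gripper": 1},{"dx": 0,"dy": 58,"dz": -65,"rx": 0,"ry": 0,"rz": 0,"gripper": 1},{"dx": 25,"dy": 55,"dz": -90,"rx": 0,"ry": 0,"rz": -0.05,"gripper": 1},{"dx": 60,"dy": 45,"dz": -90,"rx": 0,"ry": 0,"rz": -0.1,"gripper": 1},{"dx": 98,"dy": 30,"dz": -90,"rx": 0,"ry": 0,"rz": -0.17,"gripper": 1}])

```text
t: 34.17
eef_pos: [0.4074, -0.0962, 0.2151]
ee_rot: [-3.135, 0.003, -1.739]
force: [0.9, 0.2, -3.8]
width: 0.0217
gripper_force: 59.9
```

```bash
python3 -c "
from h import *
s=tcp();go((.4435,-.330,.16),-1.745,s)"
```

```text
t 34.17 tcp guide [ -77.2 -138.3] z 0.2151 yaw -1.7387 F [ 0.9  0.2 -3.8]
d mm [224.6 -74.3  55. ] rot [-0.007  0.003  0.006]
```

>>> jog_arm(targets=[{"dx": 38,"dy": -13,"dz": 0,"rx": 0,"ry": 0,"rz": 0.005,"gripper": 1},{"dx": 76,"dy": -26,"dz": 0,"rx": 0,"ry": 0,"rz": 0.005,"gripper": 1},{"dx": 114,"dy": -38,"dz": 0,"rx": 0,"ry": 0,"rz": 0.005,"gripper": 1},{"dx": 150,"dy": -50,"dz": 10,"rx": 0,"ry": 0,"rz": 0.005,"gripper": 1},{"dx": 185,"dy": -62,"dz": 20,"rx": 0,"ry": 0,"rz": 0.005,"gripper": 1},{"dx": 210,"dy": -70,"dz": 35,"rx": 0,"ry": 0,"rz": 0.005,"gripper": 1},{"dx": 222,"dy": -74,"dz": 52,"rx": 0,"ry": 0,"rz": 0.005,"gripper": 1},{"dx": 222,"dy": -74,"dz": 60,"rx": 0,"ry": 0,"rz": 0.005,"gripper": 1}])

```text
t: 34.83
eef_pos: [0.4404, -0.3299, 0.1502]
ee_rot: [3.14, 0.0, -1.753]
force: [-1.2, 0.3, -2.3]
width: 0.0217
gripper_force: 59.9
```

```bash
python3 -c "
from h import *
s=tcp();go((.4435,-.330,.1145),-1.745,s);print(s['ee_rot'])
f=grab('wrist');P=cloud(f);t=s['eef_pos'];z=P[...,2]
m=(abs(z-(t[2]-.0704))<.007)&(abs(P[...,0]-t[0])<.055)&(abs(P[...,1]-t[1])<.035)
q=P[m];A=np.c_[q[:,:2],np.ones(len(q))];k=np.linalg.lstsq(A,q[:,2],rcond=None)[0];print('slope',k,np.median(q[:,2]),rect(q))
print(arm.get_state()['eef_pos'])"
```

```text
t 34.83 tcp guide [  32.8 -347.2] z 0.1502 yaw -1.7526 F [-1.2  0.3 -2.3]
d mm [-0.5 -3.1 35.7] rot [ 0.002  0.    -0.008]
[ 3.13998944e+00  2.66232145e-06 -1.75264484e+00]
slope [-0.00273179  0.03674167  0.09294303] 0.0797475755958263 ((438.84698486328125, -329.00799560546875), (37.13880157470703, 84.24449920654297), 79.9020004272461)
[ 0.43949405 -0.32829913  0.14921697]
```

>>> jog_arm(targets=[{"dx": 0,"dy": -3,"dz": 10,"rx": 0,"ry": 0,"rz": -0.008,"gripper": 1},{"dx": 0,"dy": -3,"dz": 20,"rx": 0,"ry": 0,"rz": -0.008,"gripper": 1},{"dx": 0,"dy": -3,"dz": 27,"rx": 0,"ry": 0,"rz": -0.008,"gripper": 1},{"dx": 0,"dy": -3,"dz": 31,"rx": 0,"ry": 0,"rz": -0.008,"gripper": 1},{"dx": 0,"dy": -3,"dz": 33,"rx": 0,"ry": 0,"rz": -0.008,"gripper": 1},{"dx": 0,"dy": -3,"dz": 34.5,"rx": 0,"ry": 0,"rz": -0.008,"gripper": 1},{"dx": 0,"dy": -3,"dz": 35.5,"rx": 0,"ry": 0,"rz": -0.008,"gripper": 1},{"dx": 0,"dy": -3,"dz": 35.5,"rx": 0,"ry": 0,"rz": -0.008,"gripper": 1}])

```text
t: 35.55
eef_pos: [0.4441, -0.3285, 0.1172]
ee_rot: [-3.141, -0.0, -1.742]
force: [-1.1, 0.5, -2.3]
width: 0.0216
gripper_force: 59.9
```

```bash
python3 -c "
from h import *
s=tcp();print(s['eef_pos'],s['force'],s['width'])"
```

```text
t 35.55 tcp guide [  35.7 -344.6] z 0.1172 yaw -1.7416 F [-1.1  0.5 -2.3]
[ 0.44411762 -0.32850325  0.11723948] [-1.09346087  0.48894601 -2.30987674] 0.0216446898568378
```

>>> jog_arm(targets=[{"dx": 0,"dy": 0,"dz": 0.7,"rx": 0,"ry": 0,"rz": 0,"gripper": 1},{"dx": 0,"dy": 0,"dz": 1.4,"rx": 0,"ry": 0,"rz": 0,"gripper": 1},{"dx": 0,"dy": 0,"dz": 2.1,"rx": 0,"ry": 0,"rz": 0,"gripper": 1},{"dx": 0,"dy": 0,"dz": 2.6,"rx": 0,"ry": 0,"rz": 0,"gripper": 1},{"dx": 0,"dy": 0,"dz": 3,"rx": 0,"ry": 0,"rz": 0,"gripper": 1},{"dx": 0,"dy": 0,"dz": 3.3,"rx": 0,"ry": 0,"rz": 0,"gripper": 1},{"dx": 0,"dy": 0,"dz": 3.3,"rx": 0,"ry": 0,"rz": 0,"gripper": 1},{"dx": 0,"dy": 0,"dz": 3.3,"rx": 0,"ry": 0,"rz": 0,"gripper": 1}])

```text
t: 36.22
eef_pos: [0.444, -0.3288, 0.1149]
ee_rot: [-3.141, -0.001, -1.741]
force: [-2.5, 2.5, 7.9]
width: 0.0215
gripper_force: 60.0
```

>>> jog_arm(targets=[{"dx": 0,"dy": 0,"dz": -1,"rx": 0,"ry": 0,"rz": 0,"gripper": 1},{"dx": 0,"dy": 0,"dz": -1,"rx": 0,"ry": 0,"rz": 0,"gripper": 0.6},{"dx": 0,"dy": 0,"dz": -1,"rx": 0,"ry": 0,"rz": 0,"gripper": 0.2},{"dx": 0,"dy": 0,"dz": -1,"rx": 0,"ry": 0,"rz": 0,"gripper": 0},{"dx": 0,"dy": 0,"dz": -1,"rx": 0,"ry": 0,"rz": 0,"gripper": 0},{"dx": 0,"dy": 0,"dz": -2,"rx": 0,"ry": 0,"rz": 0,"gripper": 0},{"dx": 0,"dy": 0,"dz": -12,"rx": 0,"ry": 0,"rz": 0,"gripper": 0},{"dx": 0,"dy": 0,"dz": -40,"rx": 0,"ry": 0,"rz": 0,"gripper": 0}])

```text
t: 36.88
eef_pos: [0.4417, -0.3275, 0.1511]
ee_rot: [3.135, 0.002, -1.742]
force: [0.0, 0.3, -0.6]
width: 0.0626
gripper_force: 0.0
```

```bash
python3 -c "
from h import *
s=tcp();print(s['width'])
f=grab('wrist');P=cloud(f);z=P[...,2]
g=(abs(P[...,0]-.444)<.06)&(abs(P[...,1]+.329)<.05)
for a,b in((.145,.155),(.039,.049)):
  q=P[g&(z>a)&(z<b)];print(len(q),np.median(q[:,2]) if len(q) else 0,rect(q) if len(q) else 0)
t=grab('top');P=cloud(t);G=gco(P);z=P[...,2]
m=(z>.05)&(z<.065)&(G[...,0]>0)&(G[...,0]<80)&(abs(G[...,1])<30);print('rib',m.sum(),rect(G[m]/1000),np.median(z[m]))
m=(z>.021)&(z<.031)&(abs(G[...,1])<80)&(G[...,0]>-20)&(G[...,0]<95);print('slide',rect(G[m]/1000))
cv2.imwrite('pics/t2.png',cv2.resize(t['frame'][130:260,160:480,::-1],(800,325)))
go((.444,-.329,.22),-1.2,s)"
```

```text
t 36.88 tcp guide [  33.1 -344.5] z 0.1511 yaw -1.7424 F [ 0.   0.3 -0.6]
0.06256394637518968
982 0.14887900421921868 ((442.531494140625, -327.7161560058594), (21.226428985595703, 21.354339599609375), 80.94304656982422)
2365 0.04422269103340143 ((442.27777099609375, -327.64239501953125), (37.338340759277344, 83.97059631347656), 80.00818634033203)
rib 71 ((32.87480163574219, 4.446032524108887), (13.930026054382324, 39.308284759521484), 88.51412963867188) 0.060124586139326475
slide ((29.172706604003906, 1.68798828125), (89.82115936279297, 146.0551300048828), 0.05226176232099533)
d mm [  1.   -2.1 -68.9] rot [ 0.006  0.003 -0.542]
```

View pics/t2.png

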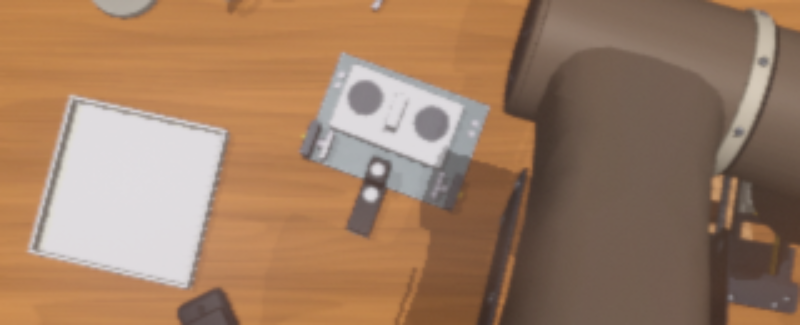

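The top crop shows the slide lying clear on the plate with its rib at (397,112). The jaws are behind it and the tray is at (130,190). Depth confirms the mallet is upright on its mat. Next I'll move over the rib.

```bash
python3 -c "
from h import *
s=arm.get_state();print(gw(33,3));go((*gw(33,3),.22),-.365,s)"
```

```text
[ 5.58778401e-01 -3.05189748e-04]
d mm [-343.7  -55.5  -62.2] rot [-0.003 -0.006 -1.376]
```

>>> jog_arm(targets=[{"dx": 0,"dy": 0,"dz": -30,"rx": 0,"ry": 0,"rz": 0,"gripper": 0},{"dx": 0,"dy": 0,"dz": -62,"rx": 0,"ry": 0,"rz": -0.05,"gripper": 0},{"dx": -35,"dy": -5,"dz": -66,"rx": 0,"ry": 0,"rz": -0.17,"gripper": 0},{"dx": -73,"dy": -12,"dz": -66,"rx": 0,"ry": 0,"rz": -0.29,"gripper": 0},{"dx": -112,"dy": -18,"dz": -66,"rx": 0,"ry": 0,"rz": -0.41,"gripper": 0},{"dx": -150,"dy": -24,"dz": -66,"rx": 0,"ry": 0,"rz": -0.53,"gripper": 0},{"dx": -188,"dy": -30,"dz": -66,"rx": 0,"ry": 0,"rz": -0.65,"gripper": 0},{"dx": -226,"dy": -36,"dz": -66,"rx": 0,"ry": 0,"rz": -0.77,"gripper": 0}])

```text
t: 37.65
eef_pos: [0.5183, -0.1102, 0.2209]
ee_rot: [-3.14, -0.001, -0.966]
force: [1.4, -0.4, 0.4]
width: 0.0875
gripper_force: 0.0
```

```bash
python3 -c "
from h import *
s=tcp();print(s['q']);go((*gw(33,3),.19),-.365,s)"
```

```text
t 37.65 tcp guide [  31.9 -114.1] z 0.2209 yaw -0.9659 F [ 1.4 -0.4  0.4]
[ 1.61019921e-01  1.14858407e-01 -2.99812680e-01  2.69930268e-04
 -1.15453132e+00  4.43797829e-01]
d mm [-67.4 -95.8  30.9] rot [-0.001 -0.001 -0.601]
```

>>> jog_arm(targets=[{"dx": -20,"dy": -28,"dz": 8,"rx": 0,"ry": 0,"rz": -0.12,"gripper": 0},{"dx": -38,"dy": -55,"dz": 16,"rx": 0,"ry": 0,"rz": -0.24,"gripper": 0},{"dx": -54,"dy": -78,"dz": 24,"rx": 0,"ry": 0,"rz": -0.36,"gripper": 0},{"dx": -64,"dy": -91,"dz": 31,"rx": 0,"ry": 0,"rz": -0.48,"gripper": 0},{"dx": -67,"dy": -96,"dz": 31,"rx": 0,"ry": 0,"rz": -0.56,"gripper": 0},{"dx": -67,"dy": -96,"dz": 31,"rx": 0,"ry": 0,"rz": -0.6,"gripper": 0},{"dx": -67,"dy": -96,"dz": 31,"rx": 0,"ry": 0,"rz": -0.6,"gripper": 0},{"dx": -67,"dy": -96,"dz": 31,"rx": 0,"ry": 0,"rz": -0.6,"gripper": 0}])

```text
t: 38.32
eef_pos: [0.5595, -0.0024, 0.1892]
ee_rot: [-3.141, -0.001, -0.373]
force: [0.3, -1.9, -0.3]
width: 0.0873
gripper_force: 0.0
```

```bash
python3 -c "
from h import *
s=tcp();f=grab('wrist');P=cloud(f);G=gco(P);z=P[...,2]
m=(z>.055)&(z<.064)&(G[...,0]>0)&(G[...,0]<80)&(abs(G[...,1])<25)
r=rect(P[m]);print('rib',m.sum(),r,np.median(z[m]),rect(G[m]/1000))
m=(z>.021)&(z<.031)&(abs(G[...,1])<80)&(G[...,0]>-9)&(G[...,0]<95)&(f['frame'].min(2)>140);print('slide',m.sum(),rect(G[m]/1000))
c=np.array(r[0])/1000
go((*c,.052),-.365,s)"
```

```text
t 38.32 tcp guide [34.4  1.3] z 0.1892 yaw -0.373 F [ 0.3 -1.9 -0.3]
rib 474 ((559.8150634765625, 1.1385078430175781), (13.961742401123047, 40.12310791015625), 68.93482971191406) 0.060128046289418396 ((33.48894119262695, 4.70872688293457), (13.961738586425781, 40.12309646606445), 88.64458465576172)
slide 5129 ((33.467872619628906, 4.6494903564453125), (140.21224975585938, 79.61529541015625), 89.20569610595703)
d mm [ -1.1  -3.4 137.2] rot [-0.    -0.001 -0.008]
```

>>> jog_arm(targets=[{"dx": -1,"dy": -3.5,"dz": 20,"rx": 0,"ry": 0,"rz": -0.005,"gripper": 0},{"dx": -1,"dy": -3.5,"dz": 45,"rx": 0,"ry": 0,"rz": -0.005,"gripper": 0},{"dx": -1,"dy": -3.5,"dz": 70,"rx": 0,"ry": 0,"rz": -0.005,"gripper": 0},{"dx": -1,"dy": -3.5,"dz": 95,"rx": 0,"ry": 0,"rz": -0.005,"gripper": 0},{"dx": -1,"dy": -3.5,"dz": 115,"rx": 0,"ry": 0,"rz": -0.005,"gripper": 0},{"dx": -1,"dy": -3.5,"dz": 128,"rx": 0,"ry": 0,"rz": -0.005,"gripper": 0.2},{"dx": -1,"dy": -3.5,"dz": 134,"rx": 0,"ry": 0,"rz": -0.005,"gripper": 0.4},{"dx": -1,"dy": -3.5,"dz": 136,"rx": 0,"ry": 0,"rz": -0.005,"gripper": 0.5}])

```text
t: 39.03
eef_pos: [0.5592, 0.0005, 0.052]
ee_rot: [3.141, 0.001, -0.368]
force: [-1.0, -0.3, 0.7]
width: 0.0728
gripper_force: 0.0
```

```bash
python3 -c "
from h import *
s=tcp();print(s['width']);go((.5598,.0011,.052),-.368,s)"
```

```text
t 39.03 tcp guide [33.1  4. ] z 0.052 yaw -0.3683 F [-1.  -0.3  0.7]
0.07277081234520996
d mm [ 0.3 -0.7 -0. ] rot [ 0.001  0.001 -0.   ]
```

>>> jog_arm(targets=[{"dx": 0,"dy": -0.5,"dz": 0,"rx": 0,"ry": 0,"rz": 0,"gripper": 1},{"dx": 0,"dy": -0.5,"dz": 0,"rx": 0,"ry": 0,"rz": 0,"gripper": 1},{"dx": 0,"dy": -0.5,"dz": 0,"rx": 0,"ry": 0,"rz": 0,"gripper": 1},{"dx": 0,"dy": -0.5,"dz": 0,"rx": 0,"ry": 0,"rz": 0,"gripper": 1},{"dx": 0,"dy": -0.5,"dz": 0,"rx": 0,"ry": 0,"rz": 0,"gripper": 1},{"dx": 0,"dy": -0.5,"dz": 0,"rx": 0,"ry": 0,"rz": 0,"gripper": 1},{"dx": 0,"dy": -0.5,"dz": 0,"rx": 0,"ry": 0,"rz": 0,"gripper": 1},{"dx": 0,"dy": -0.5,"dz": 0,"rx": 0,"ry": 0,"rz": 0,"gripper": 1}], force=40)

```text
t: 39.7
eef_pos: [0.5599, 0.0016, 0.0528]
ee_rot: [-3.142, -0.0, -0.367]
force: [0.0, 0.0, 0.0]
width: 0.0197
gripper_force: 0.0
```

>>> jog_arm(targets=[{"dx": 0,"dy": 0,"dz": 0,"rx": 0,"ry": 0,"rz": 0,"gripper": 1},{"dx": 0,"dy": 0,"dz": 0,"rx": 0,"ry": 0,"rz": 0,"gripper": 1},{"dx": 0,"dy": 0,"dz": 0,"rx": 0,"ry": 0,"rz": 0,"gripper": 1},{"dx": 0,"dy": 0,"dz": -4,"rx": 0,"ry": 0,"rz": 0,"gripper": 1},{"dx": 0,"dy": 0,"dz": -12,"rx": 0,"ry": 0,"rz": 0,"gripper": 1},{"dx": 0,"dy": 0,"dz": -30,"rx": 0,"ry": 0,"rz": 0,"gripper": 1},{"dx": 0,"dy": 0,"dz": -60,"rx": 0,"ry": 0,"rz": 0,"gripper": 1},{"dx": 0,"dy": 0,"dz": -85,"rx": 0,"ry": 0,"rz": 0,"gripper": 1}])

```text
t: 40.37
eef_pos: [0.5599, 0.0014, 0.1396]
ee_rot: [3.141, -0.0, -0.367]
force: [0.9, 1.1, 1.2]
width: 0.0003
gripper_force: 0.0
```

```bash
python3 -c "
from h import *
import pickle
s=tcp();print(s['width'],s['gripper_force'],s['ee_rot'])
a=pickle.load(open('ab.pkl','rb'))[0]
P=cloud(a);z=P[...,2]
m=(z>.015)&(z<.03)&(P[...,0]>.33)&(P[...,0]<.6)&(P[...,1]>.18)&(P[...,1]<.44)&(a['frame'].min(2)>120)
print('tray',m.sum(),rect(P[m]))
go((.4656,.3115,.14),-.202,s)"
```

```text
t 40.37 tcp guide [33.4  5. ] z 0.1396 yaw -0.3665 F [0.9 1.1 1.2]
0.00026709912443242066 0.0 [ 3.14114092e+00 -1.07832036e-04 -3.66536021e-01]
tray 391 ((466.85400390625, 313.20257568359375), (191.5780792236328, 190.56373596191406), 77.669921875)
d mm [-199.1 -255.7   -0.5] rot [ 0.    -0.    -0.165]
```

The gripper shut on nothing, so the rib slipped out or wasn't between the pads. I'll look again.

```bash
python3 -c "
from h import *
s=tcp();f=grab('wrist');P=cloud(f);G=gco(P);z=P[...,2]
m=(z>.055)&(z<.064)&(G[...,0]>0)&(G[...,0]<80)&(abs(G[...,1])<30)
print('rib',m.sum(),rect(P[m]) if m.any() else 0)
m=(z>.021)&(z<.031)&(abs(G[...,1])<80)&(G[...,0]>-9)&(G[...,0]<95)&(f['frame'].min(2)>140);print('slide',m.sum(),np.median(z[m]),rect(G[m]/1000))
save(f,'w6.png',(100,80,540,400),1.8)"
```

```text
t 40.37 tcp guide [33.4  5. ] z 0.1396 yaw -0.3665 F [0.9 1.1 1.2]
rib 641 ((560.1240234375, 1.249135971069336), (13.522453308105469, 39.587188720703125), 69.39131164550781)
slide 6634 0.026312071321531905 ((33.265098571777344, 4.789833068847656), (139.918212890625, 80.1259765625), 89.08056640625)
```

View pics/w6.png

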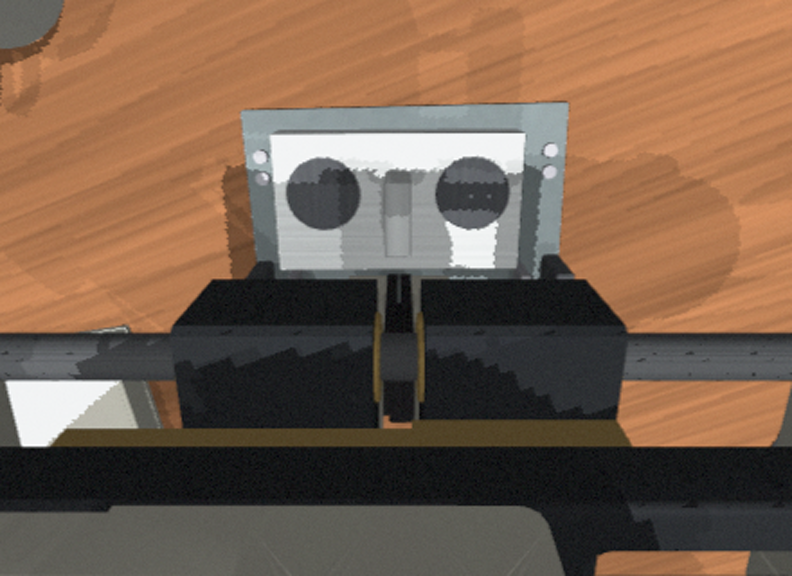

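The view shows the slide untouched at about (398,200), with its rib at (398,213) exactly in line with the fingers. I'll repeat the grasp and check the grip force before lifting.

>>> jog_arm(targets=[{"dx": 0,"dy": 0,"dz": 0,"rx": 0,"ry": 0,"rz": 0,"gripper": 0.4},{"dx": 0,"dy": 0,"dz": 0,"rx": 0,"ry": 0,"rz": 0,"gripper": 0.4},{"dx": 0,"dy": 0,"dz": 10,"rx": 0,"ry": 0,"rz": 0,"gripper": 0.4},{"dx": 0,"dy": 0,"dz": 30,"rx": 0,"ry": 0,"rz": 0,"gripper": 0.4},{"dx": 0,"dy": 0,"dz": 35,"rx": 0,"ry": 0,"rz": 0,"gripper": 0.4},{"dx": 0,"dy": 0,"dz": 40,"rx": 0,"ry": 0,"rz": 0,"gripper": 0.4},{"dx": 0,"dy": 0,"dz": 42,"rx": 0,"ry": 0,"rz": 0,"gripper": 0.4},{"dx": 0,"dy": 0,"dz": 42,"rx": 0,"ry": 0,"rz": 0,"gripper": 0.4}])

```text
t: 41.08
eef_pos: [0.5596, 0.0014, 0.095]
ee_rot: [3.14, 0.001, -0.367]
force: [-0.7, -0.3, -0.7]
width: 0.048
gripper_force: 0.0
```

>>> jog_arm(targets=[{"dx": 0,"dy": 0,"dz": 15,"rx": 0,"ry": 0,"rz": 0,"gripper": 0.4},{"dx": 0,"dy": 0,"dz": 30,"rx": 0,"ry": 0,"rz": 0,"gripper": 0.4},{"dx": 0,"dy": 0,"dz": 39,"rx": 0,"ry": 0,"rz": 0,"gripper": 0.4},{"dx": 0,"dy": 0,"dz": 43,"rx": 0,"ry": 0,"rz": 0,"gripper": 0.4},{"dx": 0,"dy": 0,"dz": 44,"rx": 0,"ry": 0,"rz": 0,"gripper": 0.7},{"dx": 0,"dy": 0,"dz": 44,"rx": 0,"ry": 0,"rz": 0,"gripper": 1},{"dx": 0,"dy": 0,"dz": 44,"rx": 0,"ry": 0,"rz": 0,"gripper": 1},{"dx": 0,"dy": 0,"dz": 44,"rx": 0,"ry": 0,"rz": 0,"gripper": 1}], force=50)

```text
t: 41.75
eef_pos: [0.5604, 0.0017, 0.0525]
ee_rot: [-3.141, -0.001, -0.367]
force: [0.9, -0.8, -0.5]
width: 0.0313
gripper_force: 0.0
```

>>> jog_arm(targets=[{"dx": 0,"dy": 0,"dz": 0,"rx": 0,"ry": 0,"rz": 0,"gripper": 1},{"dx": 0,"dy": 0,"dz": 0,"rx": 0,"ry": 0,"rz": 0,"gripper": 1},{"dx": 0,"dy": 0,"dz": 0,"rx": 0,"ry": 0,"rz": 0,"gripper": 1},{"dx": 0,"dy": 0,"dz": 0,"rx": 0,"ry": 0,"rz": 0,"gripper": 1},{"dx": 0,"dy": 0,"dz": 0,"rx": 0,"ry": 0,"rz": 0,"gripper": 1},{"dx": 0,"dy": 0,"dz": 0,"rx": 0,"ry": 0,"rz": 0,"gripper": 1},{"dx": 0,"dy": 0,"dz": 0,"rx": 0,"ry": 0,"rz": 0,"gripper": 1},{"dx": 0,"dy": 0,"dz": 0,"rx": 0,"ry": 0,"rz": 0,"gripper": 1}])

```text
t: 42.42
eef_pos: [0.5599, 0.0016, 0.0517]
ee_rot: [3.142, 0.0, -0.367]
force: [0.5, -0.7, -0.0]
width: 0.0004
gripper_force: 0.0
```

```bash
python3 -c "
from h import *
s=tcp();print(arm.tcp_to_tips,s['width'])
for n in('wrist','side','top'):
  f=grab(n);P=cloud(f);G=gco(P);z=P[...,2]
  m=(G[...,0]>-5)&(G[...,0]<75)&(abs(G[...,1]-4)<30)&(z>.033)&(z<.13)
  print(n,m.sum())
  for a,b in((.033,.045),(.045,.055),(.055,.064),(.064,.08),(.08,.1),(.1,.13)):
    q=G[m&(z>a)&(z<b)]
    if len(q)>5:print(a,b,len(q),q.min(0).round(1),q.max(0).round(1),np.median(q,0).round(1))
  im=f['frame'] 
  print(im[m].mean(0) if m.any() else 0)
"
```

```text
t 42.42 tcp guide [33.4  5.1] z 0.0517 yaw -0.3668 F [ 0.5 -0.7 -0. ]
0.022 0.0003669777557174738
wrist 1903
0.033 0.045 108 [51.2 -2.4] [53.6 11.5] [53.1  4.6]
0.045 0.055 105 [51.5 -2. ] [53.5 11.4] [53.1  4.3]
0.055 0.064 557 [19.7 -2.4] [53.8 11.5] [47.2  4.4]
0.064 0.08 306 [ 41.9 -11.7] [45.3 20. ] [43.4  3.4]
0.08 0.1 364 [37.3 -1.9] [44.5 10.3] [42.6  4.9]
0.1 0.13 463 [22.2  0.2] [44.2  8.5] [29.9  4.7]
[72.38360483 73.07619548 72.11823437]
side 119
0.033 0.045 50 [ -2.1 -15.1] [51.7 15.7] [30.  10.9]
0.045 0.055 41 [13.7  5.2] [51.3 16. ] [35.1 11.3]
0.055 0.064 28 [13.7  6.6] [51.1 16.6] [32.4 11.3]
[126.93277311 127.06722689 128.78991597]
top 1
[105.  98.  93.]
```

```bash
python3 -c "
from h import *
s=tcp()
f=grab('wrist');P=cloud(f);G=gco(P);z=P[...,2]
m=(abs(G[...,0]-43.3)<3)&(abs(G[...,1]-4)<60)&(z>.02)&(z<.2)
for a in np.arange(.02,.2,.008):
  q=G[m&(z>=a)&(z<a+.008)]
  if len(q):print(a.round(3),len(q),q.min(0).round(1),q.max(0).round(1))
print(np.linalg.inv(f['view'])[:3,3],s['eef_pos'],s['q'])
# rows of image along column at fingers
v,u=np.nonzero(m&(z>.06)); print(u.min(),u.max(),v.min(),v.max())
for vv in range(150,330,8): print(vv,[ (P[vv,uu]*1000).round(0).tolist() for uu in (300,322,345)])
"
```

```text
t 42.57 tcp guide [33.4  5.1] z 0.0517 yaw -0.3668 F [-0.2  0.  -0.3]
0.02 1149 [ 40.3 -55.7] [46.3 63.9]
0.028 20 [ 40.4 -55.8] [46.1 60.6]
0.052 67 [40.4 -2.3] [45.9 11.2]
0.06 171 [ 40.4 -11.7] [46.2 20.1]
0.068 178 [ 41.8 -11.5] [44.8 19.8]
0.076 179 [40.4 -2.1] [44.6 10.4]
0.084 105 [40.7 -1.8] [43.9 10.2]
0.092 135 [41.6 -1. ] [44.4  9.4]
0.1 27 [42.1  0.2] [44.1  8.2]
0.124 4 [40.5  0.3] [41.   8.3]
0.132 20 [41.8  0.2] [45.9  8.3]
0.164 1 [ 46.1 -18.2] [ 46.1 -18.2]
[ 0.63036318 -0.02603446  0.22100883] [0.55986792 0.0015708  0.05168734] [ 3.52490293e-01  3.33725377e-01 -4.48237553e-01  4.48297955e-05
 -7.88887140e-01  8.51505310e-01]
294 419 225 399
150 [[613.0, -2.0, 6.0], [607.0, -18.0, 5.0], [601.0, -34.0, 6.0]]
158 [[608.0, -0.0, 6.0], [602.0, -16.0, 7.0], [596.0, -32.0, 7.0]]
166 [[602.0, 1.0, 11.0], [597.0, -14.0, 11.0], [591.0, -30.0, 12.0]]
174 [[599.0, 2.0, 25.0], [594.0, -13.0, 26.0], [588.0, -28.0, 27.0]]
182 [[594.0, 4.0, 27.0], [588.0, -11.0, 25.0], [583.0, -26.0, 27.0]]
190 [[589.0, 6.0, 26.0], [583.0, -9.0, 26.0], [577.0, -24.0, 26.0]]
198 [[583.0, 8.0, 26.0],
[... 475 characters left out ...]
7.0, 149.0], [554.0, 3.0, 61.0], [593.0, -19.0, 149.0]]
262 [[597.0, -7.0, 152.0], [548.0, 5.0, 61.0], [593.0, -19.0, 152.0]]
270 [[595.0, -7.0, 153.0], [589.0, -10.0, 144.0], [591.0, -18.0, 153.0]]
278 [[593.0, -6.0, 153.0], [587.0, -10.0, 147.0], [589.0, -17.0, 153.0]]
286 [[591.0, -5.0, 153.0], [585.0, -9.0, 147.0], [586.0, -16.0, 153.0]]
294 [[588.0, -4.0, 153.0], [558.0, 1.0, 109.0], [583.0, -15.0, 152.0]]
302 [[586.0, -2.0, 152.0], [554.0, 3.0, 109.0], [582.0, -15.0, 153.0]]
310 [[583.0, -2.0, 152.0], [551.0, 4.0, 109.0], [579.0, -13.0, 152.0]]
318 [[583.0, -2.0, 155.0], [581.0, -7.0, 155.0], [579.0, -13.0, 155.0]]
326 [[582.0, -2.0, 157.0], [581.0, -7.0, 158.0], [578.0, -13.0, 158.0]]
```

```bash
python3 -c "
from h import *
import pickle
for n,t,yaw in(('w1.pkl',(.4183,-.3628,.2558),-1.7917),('w3.pkl',(.4349,.0841,.2205),-1.915)):
  f=pickle.load(open(n,'rb'));P=cloud(f);d=P-np.array(t);c,s=np.cos(yaw),np.sin(yaw)
  tx=(c*d[...,0]+s*d[...,1])*1000; ty=(s*d[...,0]-c*d[...,1])*1000; tz=-d[...,2]*1000
  m=(abs(tx)<25)&(abs(ty)<80)&(tz>-60)&(tz<40)
  for a in range(-60,40,8):
    k=m&(tz>=a)&(tz<a+8)
    if k.sum():print(n,a,k.sum(),'tx',tx[k].min().round(),tx[k].max().round(),'ty',np.percentile(ty[k],[0,25,50,75,100]).round())
f=grab('wrist');t=arm.get_state()['eef_pos'];yaw=-.3668
P=cloud(f);d=P-np.array(t);c,s=np.cos(yaw),np.sin(yaw)
tx=(c*d[...,0]+s*d[...,1])*1000; ty=(s*d[...,0]-c*d[...,1])*1000; tz=-d[...,2]*1000
m=(abs(tx)<14)&(abs(ty)<80)&(tz>-60)&(tz<24)
for a in range(-60,24,6):
    k=m&(tz>=a)&(tz<a+6)
    if k.sum():print('now',a,k.sum(),'tx',tx[k].min().round(),tx[k].max().round(),'ty',np.percentile(ty[k],[0,25,50,75,100]).round())
"
```

```text
w1.pkl -60 651 tx -12.0 12.0 ty [-62. -45. -42.  47.  62.]
w1.pkl -52 749 tx -10.0 13.0 ty [-62. -50.  44.  52.  64.]
w1.pkl -44 552 tx -9.0 12.0 ty [-60. -51. -43.  52.  62.]
w1.pkl -36 676 tx -2.0 12.0 ty [-59. -49. -43.  50.  61.]
w1.pkl -28 571 tx -6.0 12.0 ty [-59. -47. -43.  48.  60.]
w1.pkl -20 419 tx -9.0 12.0 ty [-58. -43.  45.  45.  60.]
w1.pkl -12 37 tx -7.0 10.0 ty [-46. -43.  45.  45.  48.]
w3.pkl -60 421 tx -10.0 13.0 ty [-17. -12.  12.  14.  19.]
w3.pkl -52 307 tx -9.0 12.0 ty [-19. -14. -10.  16.  21.]
w3.pkl -44 669 tx -9.0 13.0 ty [-21.  -8.   1.   9.  22.]
w3.pkl -36 827 tx 1.0 13.0 ty [-22.  -9.   1.  11.  24.]
w3.pkl -28 531 tx 7.0 12.0 ty [-24. -12.   0.  12.  25.]
w3.pkl -20 407 tx 6.0 12.0 ty [-26. -10.   1.  12.  27.]
w3.pkl -12 191 tx 7.0 11.0 ty [-13.  -5.   1.   7.  15.]
w3.pkl -4 153 tx 6.0 11.0 ty [-10.  -5.   0.   6.  11.]
w3.pkl 4 133 tx 6.0 11.0 ty [-10.  -4.   0.   6.  12.]
w3.pkl 12 124 tx 6.0 11.0 ty [-10.  -5.   1.   6.  12.]
w3.pkl 20 104 tx 6.0 11.0 ty [-10.  -4.   0.   6.  11.]
w3.pkl 28 94 tx 7.0 11.0 ty [-10.  -5.   1.   6.  12.]
w3.pkl 36 51 tx 6.0 11.0 ty [-10.  -5.  -0.   5.  11.]
now -60 360 tx -11.0 1.0 ty [-3. -1.  1.  3.  5.]
now -54 35 tx 9.0 11.0 ty [-3. -2.  0.  3.  5.]
now -48 101 tx 8.0 11.0 ty [-4. -2.  1.  3.  5.]
now -42 81 tx 9.0 11.0 ty [-4. -2.  1.  3.  6.]
now -36 126 tx 4.0 11.0 ty [-5. -3. -0.  4.  7.]
now -30 132 tx 4.0 11.0 ty [-6. -3.  1.  5.  7.]
now -24 107 tx 9.0 11.0 ty [-10.  -3.   2.   5.  16.]
now -18 120 tx 9.0 11.0 ty [-15.  -6.  -0.   5.  17.]
now -12 287 tx -14.0 14.0 ty [-6. -2.  0.  3.  7.]
now 18 208 tx -7.0 14.0 ty [-67. -39.   0.  41.  68.]
```

The depth map settles it. The fingertips are really about 12 mm behind the reported TCP, not 22 mm ahead of it, so the fingers closed just above the rib. I'll open and go down about 33 mm further.

>>> jog_arm(targets=[{"dx": 0,"dy": 0,"dz": -1,"rx": 0,"ry": 0,"rz": 0,"gripper": 0.4},{"dx": 0,"dy": 0,"dz": -1,"rx": 0,"ry": 0,"rz": 0,"gripper": 0.4},{"dx": 0,"dy": 0,"dz": -1,"rx": 0,"ry": 0,"rz": 0,"gripper": 0.4},{"dx": 0,"dy": 0,"dz": -1,"rx": 0,"ry": 0,"rz": 0,"gripper": 0.4},{"dx": 0,"dy": 0,"dz": -1,"rx": 0,"ry": 0,"rz": 0,"gripper": 0.4},{"dx": 0,"dy": 0,"dz": -1,"rx": 0,"ry": 0,"rz": 0,"gripper": 0.4},{"dx": 0,"dy": 0,"dz": 8,"rx": 0,"ry": 0,"rz": 0,"gripper": 0.4},{"dx": 0,"dy": 0,"dz": 15,"rx": 0,"ry": 0,"rz": 0,"gripper": 0.4}])

```text
t: 43.33
eef_pos: [0.5599, 0.0016, 0.0361]
ee_rot: [-3.141, -0.0, -0.367]
force: [-0.3, -1.0, -0.3]
width: 0.0477
gripper_force: 0.0
```

```bash
cat >> h.py <<'E'
def tips():
    f=grab('wrist');s=arm.get_state();t=s['eef_pos'];yaw=s['ee_rot'][2]
    P=cloud(f);d=P-t;c,n=np.cos(yaw),np.sin(yaw)
    tx=(c*d[...,0]+n*d[...,1])*1000; ty=(n*d[...,0]-c*d[...,1])*1000; tz=-d[...,2]*1000
    m=(tx>8)&(tx<12.5)&(abs(ty)>7.5)&(abs(ty)<62)&(tz>-40)&(tz<30)&(P[...,2]>.033)&(f['frame'].max(2)<140)
    for a in range(-40,30,5):
        k=m&(tz>=a)&(tz<a+5)
        if k.sum()>3: print(a,k.sum(),ty[k].min().round(),ty[k].max().round(),'z',P[...,2][k].min().round(4))
E
python3 -c "
from h import *
s=tcp();print(s['width'],s['eef_pos'],s['ee_rot']);tips()"
```

```text
t 43.33 tcp guide [33.4  5.2] z 0.0361 yaw -0.367 F [-0.3 -1.  -0.3]
0.047729202278468316 [0.5599291  0.00161635 0.03613974] [-3.14112989e+00 -3.87719033e-04 -3.66977812e-01]
-40 255 -41.0 40.0 z 0.0694
-35 316 -40.0 40.0 z 0.0644
-30 258 -40.0 40.0 z 0.0594
-25 204 -40.0 40.0 z 0.0544
-20 135 -40.0 40.0 z 0.0494
-15 25 -27.0 27.0 z 0.0465
```

>>> jog_arm(targets=[{"dx": 0,"dy": 0,"dz": 6,"rx": 0,"ry": 0,"rz": 0,"gripper": 0.4},{"dx": 0,"dy": 0,"dz": 11,"rx": 0,"ry": 0,"rz": 0,"gripper": 0.4},{"dx": 0,"dy": 0,"dz": 14,"rx": 0,"ry": 0,"rz": 0,"gripper": 0.6},{"dx": 0,"dy": 0,"dz": 15,"rx": 0,"ry": 0,"rz": 0,"gripper": 1},{"dx": 0,"dy": 0,"dz": 15,"rx": 0,"ry": 0,"rz": 0,"gripper": 1},{"dx": 0,"dy": 0,"dz": 15,"rx": 0,"ry": 0,"rz": 0,"gripper": 1},{"dx": 0,"dy": 0,"dz": 15,"rx": 0,"ry": 0,"rz": 0,"gripper": 1},{"dx": 0,"dy": 0,"dz": 15,"rx": 0,"ry": 0,"rz": 0,"gripper": 1}], force=45)

```text
t: 44.05
eef_pos: [0.5601, 0.0016, 0.022]
ee_rot: [-3.141, -0.0, -0.367]
force: [-0.4, -0.1, 0.5]
width: 0.0179
gripper_force: 0.0
```

```bash
python3 -c "
from h import *
s=tcp();print(s['width'],s['gripper_force'])"
```

```text
t 44.05 tcp guide [33.6  5.2] z 0.022 yaw -0.3668 F [-0.4 -0.1  0.5]
0.017907052219036698 0.0
```

>>> jog_arm(targets=[{"dx": 0,"dy": 0,"dz": 0,"rx": 0,"ry": 0,"rz": 0,"gripper": 1},{"dx": 0,"dy": 0,"dz": 0,"rx": 0,"ry": 0,"rz": 0,"gripper": 1},{"dx": 0,"dy": 0,"dz": 0,"rx": 0,"ry": 0,"rz": 0,"gripper": 1},{"dx": 0,"dy": 0,"dz": 0,"rx": 0,"ry": 0,"rz": 0,"gripper": 1},{"dx": 0,"dy": 0,"dz": -2,"rx": 0,"ry": 0,"rz": 0,"gripper": 1},{"dx": 0,"dy": 0,"dz": -8,"rx": 0,"ry": 0,"rz": 0,"gripper": 1},{"dx": 0,"dy": 0,"dz": -20,"rx": 0,"ry": 0,"rz": 0,"gripper": 1},{"dx": 0,"dy": 0,"dz": -35,"rx": 0,"ry": 0,"rz": 0,"gripper": 1}])

```text
t: 44.72
eef_pos: [0.5584, 0.0011, 0.0559]
ee_rot: [3.139, 0.003, -0.367]
force: [0.4, -0.1, -4.0]
width: 0.0137
gripper_force: 45.0
```

```bash
python3 -c "
from h import *
s=tcp();print(s['width'],s['gripper_force'],s['ee_rot'])
go((.466,.312,.105),-.21,s)
f=grab('wrist');P=cloud(f);G=gco(P);z=P[...,2]
m=(abs(G[...,0]-34)<60)&(abs(G[...,1]-5)<80)&(z>s['eef_pos'][2]-.002)&(z<s['eef_pos'][2]+.012)&(f['frame'].min(2)>140)
print(m.sum(),np.median(z[m]),rect(P[m]))"
```

```text
t 44.72 tcp guide [32.1  4.2] z 0.0559 yaw -0.3672 F [ 0.4 -0.1 -4. ]
0.013720200132810405 44.99221444129944 [ 3.13946293e+00  2.97922755e-03 -3.67201432e-01]
d mm [-198.  -256.9  -49. ] rot [ 0.002  0.003 -0.157]
5130 0.060140121332744836 ((581.3087768554688, -8.402130126953125), (140.71310424804688, 34.42121887207031), 71.38041687011719)
```

>>> jog_arm(targets=[{"dx": 0,"dy": 0,"dz": -25,"rx": 0,"ry": 0,"rz": 0,"gripper": 1},{"dx": 0,"dy": 0,"dz": -46,"rx": 0,"ry": 0,"rz": 0,"gripper": 1},{"dx": -10,"dy": -14,"dz": -50,"rx": 0,"ry": 0,"rz": 0,"gripper": 1},{"dx": -28,"dy": -36,"dz": -50,"rx": 0,"ry": 0,"rz": -0.03,"gripper": 1},{"dx": -48,"dy": -62,"dz": -50,"rx": 0,"ry": 0,"rz": -0.06,"gripper": 1},{"dx": -68,"dy": -88,"dz": -50,"rx": 0,"ry": 0,"rz": -0.09,"gripper": 1},{"dx": -88,"dy": -114,"dz": -50,"rx": 0,"ry": 0,"rz": -0.12,"gripper": 1},{"dx": -108,"dy": -140,"dz": -50,"rx": 0,"ry": 0,"rz": -0.157,"gripper": 1}])

```text
t: 45.43
eef_pos: [0.5082, 0.172, 0.1064]
ee_rot: [3.141, 0.001, -0.209]
force: [0.5, -0.4, -3.9]
width: 0.0139
gripper_force: 45.0
```

```bash
python3 -c "
from h import *
s=tcp();print(s['width'],s['eef_pos']);go((.466,.312,.105),-.21,s)"
```

```text
t 45.43 tcp guide [-72.8 148.1] z 0.1064 yaw -0.2091 F [ 0.5 -0.4 -3.9]
0.013891727163831613 [0.50815465 0.17197563 0.10636707]
d mm [ -70.3 -128.2    1.4] rot [0.    0.001 0.001]
```

>>> jog_arm(targets=[{"dx": -14,"dy": -26,"dz": 0,"rx": 0,"ry": 0,"rz": 0,"gripper": 1},{"dx": -28,"dy": -51,"dz": 0,"rx": 0,"ry": 0,"rz": 0,"gripper": 1},{"dx": -42,"dy": -77,"dz": 0,"rx": 0,"ry": 0,"rz": 0,"gripper": 1},{"dx": -56,"dy": -102,"dz": 0,"rx": 0,"ry": 0,"rz": 0,"gripper": 1},{"dx": -66,"dy": -120,"dz": 0,"rx": 0,"ry": 0,"rz": 0,"gripper": 1},{"dx": -70,"dy": -128,"dz": 5,"rx": 0,"ry": 0,"rz": 0,"gripper": 1},{"dx": -70,"dy": -128,"dz": 15,"rx": 0,"ry": 0,"rz": 0,"gripper": 1},{"dx": -70,"dy": -128,"dz": 30,"rx": 0,"ry": 0,"rz": 0,"gripper": 1}])

```text
t: 46.1
eef_pos: [0.4675, 0.3112, 0.0765]
ee_rot: [-3.141, -0.001, -0.209]
force: [0.9, -0.6, -4.1]
width: 0.0137
gripper_force: 45.0
```

```bash
python3 -c "
from h import *
s=tcp();print(s['width'],s['eef_pos'],s['ee_rot']);go((.466,.312,.0215),-.21,s)
f=grab('top');P=cloud(f);z=P[...,2]
m=(z>.015)&(z<.03)&(P[...,0]>.33)&(P[...,0]<.6)&(P[...,1]>.18)&(P[...,1]<.44)&(f['frame'].min(2)>120);print(m.sum(),rect(P[m]))
f=grab('wrist');P=cloud(f);z=P[...,2];m=(z>.019)&(z<.029)&(P[...,0]>.5)&(P[...,0]<.6)&(P[...,1]>.18)&(P[...,1]<.44)&(f['frame'].min(2)>120);print('front wall',m.sum(),P[m].min(0),P[m].max(0))
m=(z>.062)&(z<.09)&(f['frame'].min(2)>140)&(abs(P[...,0]-.47)<.1)&(abs(P[...,1]-.31)<.09);print(np.median(z[m]),rect(P[m]))"
```

```text
t 46.1 tcp guide [-158.   265.5] z 0.0765 yaw -0.2087 F [ 0.9 -0.6 -4.1]
0.0137021071216901 [0.467487   0.31121399 0.07654354] [-3.14052229e+00 -5.19009397e-04 -2.08667250e-01]
d mm [-1.6 -0.4 55. ] rot [-0.001 -0.001  0.001]
308 ((467.02325439453125, 313.2532653808594), (191.2093048095703, 190.2500762939453), 77.73434448242188)
front wall 2275 [0.50047151 0.20173802 0.02266635] [0.57845806 0.40217134 0.02732854]
0.07688871731983739 ((488.33123779296875, 303.4918212890625), (139.53871154785156, 33.53022003173828), 78.47779083251953)
```

>>> jog_arm(targets=[{"dx": -1,"dy": 0,"dz": 12,"rx": 0,"ry": 0,"rz": 0,"gripper": 1},{"dx": -1,"dy": 0,"dz": 24,"rx": 0,"ry": 0,"rz": 0,"gripper": 1},{"dx": -1,"dy": 0,"dz": 35,"rx": 0,"ry": 0,"rz": 0,"gripper": 1},{"dx": -1,"dy": 0,"dz": 44,"rx": 0,"ry": 0,"rz": 0,"gripper": 1},{"dx": -1,"dy": 0,"dz": 49,"rx": 0,"ry": 0,"rz": 0,"gripper": 1},{"dx": -1,"dy": 0,"dz": 52,"rx": 0,"ry": 0,"rz": 0,"gripper": 1},{"dx": -1,"dy": 0,"dz": 53,"rx": 0,"ry": 0,"rz": 0,"gripper": 1},{"dx": -1,"dy": 0,"dz": 53.5,"rx": 0,"ry": 0,"rz": 0,"gripper": 1}])

```text
t: 46.87
eef_pos: [0.4667, 0.3111, 0.0233]
ee_rot: [-3.142, -0.0, -0.21]
force: [-0.1, 0.1, -4.5]
width: 0.0137
gripper_force: 45.0
```

>>> jog_arm(targets=[{"dx": 0,"dy": 0,"dz": 1,"rx": 0,"ry": 0,"rz": 0,"gripper": 1},{"dx": 0,"dy": 0,"dz": 1.6,"rx": 0,"ry": 0,"rz": 0,"gripper": 1},{"dx": 0,"dy": 0,"dz": 2.2,"rx": 0,"ry": 0,"rz": 0,"gripper": 1},{"dx": 0,"dy": 0,"dz": 2.7,"rx": 0,"ry": 0,"rz": 0,"gripper": 1},{"dx": 0,"dy": 0,"dz": 3.1,"rx": 0,"ry": 0,"rz": 0,"gripper": 1},{"dx": 0,"dy": 0,"dz": 3.4,"rx": 0,"ry": 0,"rz": 0,"gripper": 1},{"dx": 0,"dy": 0,"dz": 3.6,"rx": 0,"ry": 0,"rz": 0,"gripper": 1},{"dx": 0,"dy": 0,"dz": 3.6,"rx": 0,"ry": 0,"rz": 0,"gripper": 1}])

```text
t: 47.53
eef_pos: [0.4665, 0.311, 0.02]
ee_rot: [-3.141, -0.0, -0.21]
force: [-2.4, -1.4, 1.9]
width: 0.0139
gripper_force: 45.0
```

Contact: the force is up by about 6 N. Now I'll release and rise.

>>> jog_arm(targets=[{"dx": 0,"dy": 0,"dz": 0,"rx": 0,"ry": 0,"rz": 0,"gripper": 0.85},{"dx": 0,"dy": 0,"dz": 0,"rx": 0,"ry": 0,"rz": 0,"gripper": 0.6},{"dx": 0,"dy": 0,"dz": 0,"rx": 0,"ry": 0,"rz": 0,"gripper": 0.4},{"dx": 0,"dy": 0,"dz": 0,"rx": 0,"ry": 0,"rz": 0,"gripper": 0.4},{"dx": 0,"dy": 0,"dz": 0,"rx": 0,"ry": 0,"rz": 0,"gripper": 0.4},{"dx": 0,"dy": 0,"dz": -5,"rx": 0,"ry": 0,"rz": 0,"gripper": 0.4},{"dx": 0,"dy": 0,"dz": -30,"rx": 0,"ry": 0,"rz": 0,"gripper": 0.4},{"dx": 0,"dy": 0,"dz": -65,"rx": 0,"ry": 0,"rz": 0,"gripper": 0.4}])

```text
t: 48.2
eef_pos: [0.465, 0.3092, 0.0829]
ee_rot: [3.136, 0.003, -0.21]
force: [0.2, 0.6, 0.3]
width: 0.0511
gripper_force: 0.0
```

>>> jog_arm(targets=[{"dx": 0,"dy": 0,"dz": -40,"rx": 0,"ry": 0,"rz": 0,"gripper": 0.4},{"dx": 0,"dy": 0,"dz": -75,"rx": 0,"ry": 0,"rz": 0,"gripper": 0.4},{"dx": 0,"dy": 0,"dz": -90,"rx": 0,"ry": 0,"rz": 0,"gripper": 0.4},{"dx": 0,"dy": 0,"dz": -90,"rx": 0,"ry": 0,"rz": 0,"gripper": 0.4},{"dx": 0,"dy": 0,"dz": -90,"rx": 0,"ry": 0,"rz": 0,"gripper": 0.4},{"dx": 0,"dy": 0,"dz": -90,"rx": 0,"ry": 0,"rz": 0,"gripper": 0.4},{"dx": 0,"dy": 0,"dz": -90,"rx": 0,"ry": 0,"rz": 0,"gripper": 0.4},{"dx": 0,"dy": 0,"dz": -90,"rx": 0,"ry": 0,"rz": 0,"gripper": 0.4}])

```text
t: 48.87
eef_pos: [0.4661, 0.3105, 0.1735]
ee_rot: [3.14, 0.001, -0.21]
force: [-0.2, 0.6, 0.5]
width: 0.0523
gripper_force: 0.0
```

```bash
python3 -c "
from h import *
s=tcp();print(s['width'])
f=grab('wrist');P=cloud(f);z=P[...,2];g=(abs(P[...,0]-.47)<.1)&(abs(P[...,1]-.31)<.09)
m=g&(z>.052)&(z<.064);print('rib',m.sum(),np.median(z[m]),rect(P[m]))
m=(abs(P[...,0]-.466)<.06)&(abs(P[...,1]-.311)<.085)&(z>.0205)&(z<.028);q=P[m];A=np.c_[q[:,:2],np.ones(len(q))];print(len(q),np.linalg.lstsq(A,q[:,2],rcond=None)[0],np.median(q[:,2]))
f=grab('side');P=cloud(f);z=P[...,2];m=(abs(P[...,0]-.443)<.03)&(abs(P[...,1]+.328)<.03)&(z>.14);print('handle',m.sum(),P[m].mean(0))"
```

```text
t 48.87 tcp guide [-159.1  264.3] z 0.1735 yaw -0.2099 F [-0.2  0.6  0.5]
0.05230650069531008
rib 525 0.058204729930321 ((466.0535583496094, 310.5277099609375), (13.556648254394531, 40.412540435791016), 78.26310729980469)
7962 [ 3.42781567e-04 -9.10289793e-06  2.42246150e-02] 0.024387585953258156
handle 41 [ 0.44575856 -0.32160501  0.14896054]
```

The slide lies flat in the tray: its top is level at 24.4 mm and the rib top is at 58 mm. The mallet is still standing.

```bash
python3 -c "
from station import arm
print(arm.job_done())"
```

```text
the job is handed in; nothing more can be done
None
```

The slide was tapped clear of the jaws and lies flat in the white tray, and the mallet stands upright on its cork mat again; I handed the job in at about 49 s, but the slide briefly swung about 0.065 rad askew (roughly 3.7°) when the left jaw let go, which could count against "never noticeably askew".

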